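Set and clamp the lane guide of a meal-packing belt

ROBOT

A 6-joint arm with a two-finger parallel gripper is mounted at the origin on the work surface. World frame = base frame: x ahead of the robot, y to its left, z up, the work surface at z = 0. Lengths are in mm, angles in rad, forces in N, time in s.
With the tool pointing down it reaches from about 425 to 925 mm from the base axis. Payload 12.5 kg.
Tool frame: the origin (TCP) lies midway between the tips of the shut fingers; the grasp point (between the pads) lies 19 mm behind it; z points along the fingers, y is the line along which they close (so a half turn about z gives the same grasp; the last joint's range is limited). The gripper opens to 85 mm and grips with 20 to 120 N. Pads are 22 mm wide; open, the fingers measure 114 mm over their backs; the gripper's body (76 mm by 85 mm) begins 54 mm behind the grasp point. The pads swing forward as they close: fully open they stand 13 mm farther back than shut.
Start: joints at [1.047, 0.491, 1.559, -0, 1.092, -0.106], TCP at [253.579, 571.264, 231.327] pointing down, gripper open.
Joint ranges: [-3.1, 3.1], [-0.84, 2.19], [0.05, 2.79], [-1.13, 4.28], [0.06, 2.93], [-2.69, 2.69]. Speed limits (rad/s): [2.22, 2.22, 2.79, 3.14, 3.14, 3.14].

INTERFACE

Orientations are given as a unit quaternion [w, x, y, z].
In Python, from rig import r, optics, find_in, pinpoint gives the robot as it stands.
- The arm moves only by the shell command python3 -m jog 'ROWS' [OPENING] [FORCE]. ROWS is JSON, a list of rows, each an object with "linear": the shift along the tool's x, y, z in units of 30 mm (1.0 is 30 mm), a list of three; "twist": the turn, a rotation vector about the tool's x, y, z in units of 6 degrees (1.0 is 6 degrees), a list of three. A call has 1 to 12 rows; each row is the pose to reach, as a shift and turn from the pose commanded when the call began, along the tool's axes at that moment; what a row does not reach only later rows make up. A row lasts 1/12 s, in which the tool goes at most 41.7 mm and 7.16 degrees, less where a joint would pass 70% of its speed; a pose out of reach is approached as far as the arm can. A call with a gripper value outside its range is refused whole. OPENING is the closure, from -1 (fully open) to 1 (shut), set as the call begins (- or left out, the last holds). The fingers move at their own pace and stop on an object; FORCE is the grip in N (left out, the last holds). Time passes only in rows, so rows that repeat a pose let the fingers close. It gives the time, the measured TCP pose, the force, the opening and the grip force at its end, in the units of the state.
- r.read_state(): the state, without advancing time (a new reading comes with each control period).
- optics.camera(name): name is "scene" or "top"; returns a dict with "color" (420x560x3 uint8, blue, green, red), "vfov" (degrees; the focal length in pixels is half the picture's height over the tangent of half this angle, whatever the lens; pixels are square), "cx", "cy" (the principal point, pixels), "dist_coeffs" ([k1, k2, p1, p2, k3] as OpenCV has them; the pictures are not rectified), "extrinsics" (4x4, takes a point from camera to world coordinates). Camera axes: x right, y down, z forward; pixel columns grow to the right and rows downward; lengths in mm; the calibration is good to about 2 mm. A picture is of the moment at which its call begins. There is no depth.
- r.close_job(): hands the job in; it is judged then, once.
Trained networks look in a picture, given as the dict that the camera call returned (one of the last four; its "shot" number tells which), for a name from the list of things; names that differ only in an ending like _2 or _b are one class to them, and where a whole thing is asked for, a point or a joint stands for the part that bears it (a point fixed in the world has none). Each returns a list of dicts, best first, with "score" (0 to 1); they miss things now and then, are a little off and sometimes report something else, mostly with a low value. They report only what shows in the picture. A call takes as long as a camera call.
- find_in(picture, query): "extent" ([left, top, right, bottom] as shares, 0 to 1, of the picture: columns of its width, rows of its height, round what is visible of it).
- pinpoint(picture, query): "point" ([column, row] as shares, 0 to 1, of the picture: columns of its width, rows of its height: a listed point, or the origin of a listed thing).
The state is a dict: "time_s": time; "joints": joint angles; "dq": joint speeds; "effort": joint torques, N m; "tool_pos": TCP position; "tcp_rot": TCP orientation; "wrist_force": force on the tool from outside, world axes, zero at the start; "wrist_torque": the same for the moment, N m; "width": finger opening in mm; "grip_force": force on a finger pad.
Only numpy, scipy, OpenCV 4.12 (cv2) and the standard library are available. Lean on these libraries where they do the work, as an engineer would, in place of code of your own. Each camera call takes 0.05 s, during which the arm holds its last target. There are 200 camera calls.

TASK

The lane guide on the robot's left of this meal-packing belt has been drawn back for cleaning, and the black clamp knob underneath its bracket is slack. Slide the guide in by its post until the meal boxes have about 3 mm of play between the two guides, without squeezing or shifting them; then tighten the knob from below until the guide is clamped hand-tight - the knob must have come up firm, but do not force it. Leave the pan and the bottle alone.

Things in the scene. Friction and masses are not known exactly. Their poses are not given: they have to be found in the camera images.
- guide: Adjustable lane guide, one rigid sliding piece: flat steel bar 20 wide, 10 thick, 205 long through the bracket's sleeve, round post 14 in diameter near its inner end, white strip 260 x 10 x 28 high on the post. x runs along the belt, y out of the lane. Origin 182 below mid-bar. Slides along its y only, 85 at most, about 2 N of friction, until clamped; -y brings the strip to the boxes.
- post_grip (a point): Point on the post's axis to pinch from above: 17 mm below the post's top, 26 mm above the top of the bar. Nothing beside the post at that height. On the guide: y = -102 mm, z = 213 mm.
- rail_face (a point): Middle of the lane-side face of the adjustable guide's strip. Axes as the guide's: y points away from the boxes. On the guide: y = -122 mm, z = 152 mm.
- far_guide: Fixed guide on the other side of the lane: white strip 540 mm long along the belt, 8 to 36 mm above the belt. The boxes stand against it (a second one, further along, needs no attention). Origin on the strip's lane-side face at the height of the belt's top; y points across the lane to the adjustable guide, parallel to that guide's y.
- far_face (a point): Middle of the lane-side face of the fixed guide's strip; axes as the fixed guide's. The width of the lane is the distance from here to rail_face along y; a box takes 180 mm of it.
- bracket: Fixed steel bracket on the belt's side frame: ledge and sleeve 28 mm wide (along the belt), 127 mm long, underside 165 mm and top 197 mm above the table. Origin at table height right below the clamp screw's axis; x along the belt, y away from it. The side frame (top 132 mm above the table) begins 105 mm from the screw's axis. Around the knob, below the ledge, all is free.
- knob: Round fluted black clamp knob, 39 mm across its body, 26 mm high, on a vertical 10 mm shank in a 19 mm bush, its middle 105 mm below the bracket's ledge. Cannot be reached from above: come from the robot's side below the ledge, tool tilted about 45 degrees. Origin on its axis at mid-height, 60 mm above the table. Tightens counter-clockwise seen from above (yaw grows). Stays as left.
- knob_grip (a point): Centre of the knob: the point to grip across the diameter. Steep quick-acting thread: it rises 3 mm per rad of turn. It turns with an even drag of about 0.45 N m until the pad meets the bar, 0.13 to 1.15 rad from the start (different each time, not visible); from there the torque climbs by about 0.12 N m in the first 0.12 rad and then 0.15 N m per further 0.1 rad.
- pad: Rubber-faced swivel pad, 19 mm across, on top of the knob's shank inside the sleeve; it presses up on the bar as the knob is tightened. Hand-tight is 40 to 150 N here, which is 0.12 to 0.45 N m more on the knob than its free drag. Origin at the knob's centre.
- box_a: Meal box beside the adjustable guide: open black tray with food, 220 mm along the belt, 180 mm across the lane at its rim, 42 mm high, about 0.4 kg, loose on the belt, 0 to 1 mm off the fixed guide. Origin at the centre of its underside; x along the belt, y across.
- conveyor: Belt conveyor, 580 mm long along its x, 290 mm wide, belt top 130 mm above the table. Fixed. Origin on the table under its centre.
- pan: Steel pan with croquettes, 285 x 182 x 65 mm, on the bench; not to be moved. Origin at the centre of its underside.
- bottle: White cleaning bottle, blue cap, 66 mm in diameter, 190 mm high, on the bench; not to be moved. Origin at the centre of its underside.

How it is judged (in metres and radians):
On the way, in this order (a step that is already met when the one before it is completed fails the run):
1. the adjustable guide stands at the boxes with 1 to 5 mm of play in the lane (y of rail_face in the frame of far_face between 0.181 and 0.185 m and linear speed of guide below 0.005 m/s), for 0.2 s.
2. the pad clamps the guide's bar with more than 40 N (contact force between pad and guide above 40 N), for 0.2 s.
At the end, for the whole second after the job is handed in: The lane between the two guides is 181 to 185 mm wide (box 180 mm plus 1 to 5 mm of play), the pad clamps the guide's bar with more than 40 N, and the box beside the guide is at rest within 12 mm of where it was (y of rail_face in the frame of far_face between 0.181 and 0.185 m and contact force between pad and guide above 40 N and distance of box_a from where it was at the start of the episode below 0.012 m and linear speed of box_a below 0.01 m/s); the robot touches nothing.
It fails at once if the box beside the guide is squeezed by the guide with more than 20 N (contact force between guide and box_a above 20 N).
It fails at once if the knob is forced: more than 150 N between pad and bar (contact force between pad and guide above 150 N).
It fails at once if the pan or the bottle is moved more than 20 mm (distance of any of pan, bottle from where it was at the start of the episode above 0.02 m).
It also fails if it takes over 72 s, if anything falls off the work surface, if the arm or the gripper's body presses on something with over 40 N, if the wrist force passes 120 N, or if a joint passes its speed limit or range.

## Working session

There is one attempt and no reset: what is moved stays moved. The work goes in short steps, Python scripts to look and compute and a shell command to move; the robot and the scene stay as the last step left them, time stands still between calls to the robot, and variables do not carry over. Pictures are saved under pics/ and viewed, at most 10 in all, crops included, and the job is handed in when it is done.

```bash
mkdir -p pics; ls
cat > h.py <<'E'
import numpy as np, cv2
from rig import r, optics, find_in, pinpoint
from scipy.spatial.transform import Rotation as R
def K(p):
    h=p["color"].shape[0]; f=h/2/np.tan(np.radians(p["vfov"])/2)
    return np.array([[f,0,p["cx"]],[0,f,p["cy"]],[0,0,1.]])
def ray(p,uv):
    E=np.array(p["extrinsics"]); q=cv2.undistortPoints(np.array([[uv]],float),K(p),np.array(p["dist_coeffs"],float))[0,0]
    d=E[:3,:3]@np.array([q[0],q[1],1]); return E[:3,3],d/np.linalg.norm(d)
def px(p,s): return [s[0]*p["color"].shape[1],s[1]*p["color"].shape[0]]
def onz(p,uv,z):
    o,d=ray(p,uv); return o+d*(z-o[2])/d[2]
def tri(a,b):
    (o1,d1),(o2,d2)=a,b
    A=np.stack([d1,-d2],1); t=np.linalg.lstsq(A,o2-o1,rcond=None)[0]
    x,y=o1+d1*t[0],o2+d2*t[1]; return (x+y)/2,np.linalg.norm(x-y)
def proj(p,P):
    E=np.linalg.inv(np.array(p["extrinsics"])); 
    return cv2.projectPoints(np.array([P],float),cv2.Rodrigues(E[:3,:3])[0],E[:3,3],K(p),np.array(p["dist_coeffs"],float))[0][0,0]
def st():
    s=r.read_state(); return s
E
python3 - <<'E'
from h import *
np.set_printoptions(precision=1,suppress=True)
P={n:optics.camera(n) for n in("scene","top")}
for n,p in P.items():
    cv2.imwrite(f"pics/{n}0.png",p["color"]); print(n,p["vfov"],np.array(p["extrinsics"]).tolist())
for q in["guide","post_grip","rail_face","far_face","bracket","knob_grip","knob","box_a","conveyor","pan","bottle"]:
    g=[]
    for n,p in P.items():
        L=pinpoint(p,q)[:2]; print(q,n,[(np.round(px(p,l["point"]),1).tolist(),round(l["score"],2)) for l in L])
        if L: g.append(ray(p,px(p,L[0]["point"])))
    if len(g)==2: print("   ",*tri(*g))
s=st(); print({k:np.round(v,3) for k,v in s.items()})
E
```

```text
pics
scene 50.71805952230459 [[0.8214301634790532, 0.4788467901693883, -0.3097712673429378, 889.0794965396435], [0.5702877220961549, -0.684964295254868, 0.4534267617293676, -344.27948392994824], [0.004939691605244917, -0.5491171694369752, -0.8357307782272767, 977.8094570437785], [0.0, 0.0, 0.0, 1.0]]
top 50.13464468851725 [[-0.006677384983952931, -0.9889956676367748, 0.14779371409321235, 436.9147859740983], [-0.9998465825668293, 0.008996564831787702, 0.015029076839912671, 96.3259912947123], [-0.01619332761382409, -0.14767068502894384, -0.9889040119869439, 1164.7972351573508], [0.0, 0.0, 0.0, 1.0]]
guide scene [([213.7, 256.0], 0.73)]
guide top []
post_grip scene [([222.5, 237.3], 0.75)]
post_grip top [([351.1, 230.5], 0.83)]
    [550.5 -38.3 204.1] 0.48360232244275586
rail_face scene [([212.6, 258.5], 0.59)]
rail_face top [([357.4, 234.4], 0.69), ([303.0, 240.3], 0.61)]
    [544.5 -64.3 147.8] 10.190876811936448
far_face scene [([190.8, 384.9], 0.69)]
far_face top [([451.3, 178.1], 0.74), ([296.4, 243.8], 0.4)]
    [ 674.4 -287.5  156.8] 6.66268352294282
bracket scene [([255.4, 247.6
[... 572 characters left out ...]
88.5 -239.4  216.7] 75.93998487171957
pan scene [([321.9, 140.0], 0.96)]
pan top [([149.8, 262.0], 0.69)]
    [496.9 461.3   8.6] 5.695549941171386
bottle scene [([356.9, 216.5], 0.91), ([230.6, 357.3], 0.49)]
bottle top [([217.2, 181.8], 0.65)]
    [709.9 287.2   5.7] 7.311662705807207
{'time_s': np.float64(1.2), 'joints': array([ 1. ,  0.5,  1.6, -0. ,  1.1, -0.1]), 'dq': array([-0.,  0., -0., -0.,  0., -0.]), 'effort': array([ -0. , -61.8, -26.2,  -0. ,   0. ,  -0. ]), 'tool_pos': array([253.6, 571.2, 231.3]), 'tcp_rot': array([0. , 0.2, 1. , 0. ]), 'wrist_force': array([-1.5, -0.1, -1.1]), 'wrist_torque': array([-0., -0., -0.]), 'grip_force': np.float64(0.0), 'width': np.float64(85.831)}
```

```bash
cd pics; python3 -c "
import cv2
for n in('scene0','top0'):
  cv2.imwrite(n+'v.png',cv2.resize(cv2.imread(n+'.png'),(800,600),interpolation=cv2.INTER_CUBIC))"
```

```text
(no output)
```

View pics/scene0v.png

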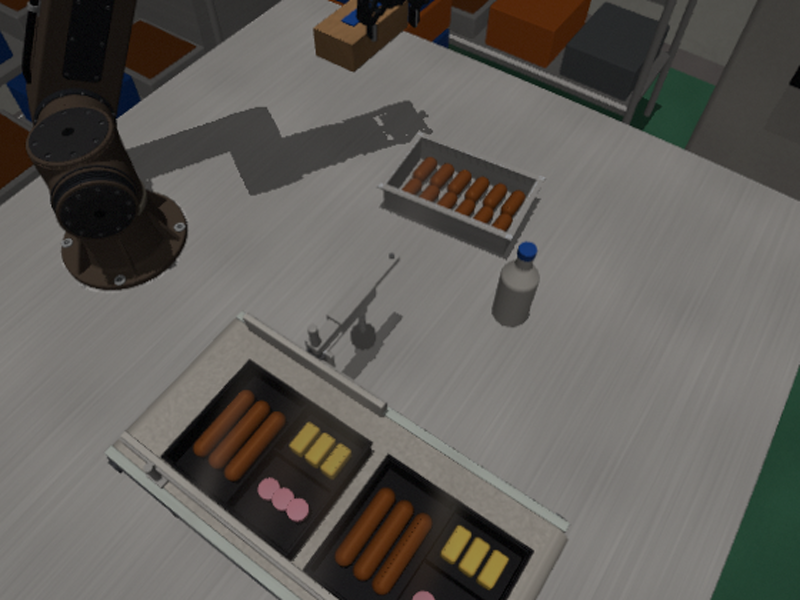

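View pics/top0v.png

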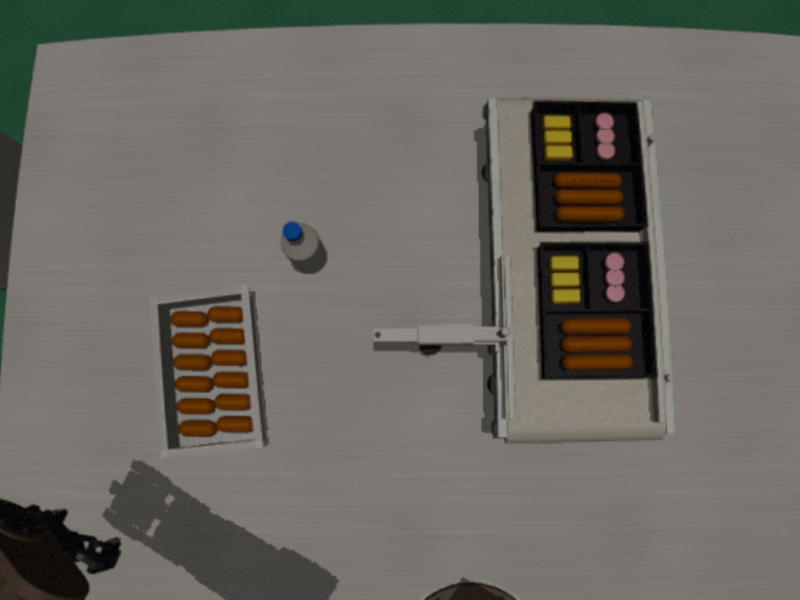

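The bracket's bar lies nearly along world y: the post is at about (352,232) in the top picture (560 px wide) and the knob just below the ledge at about (300,243). The pan and bottle stand well off to the left. Next, the precise directions and edges.

Run:
```python
from h import *
np.set_printoptions(precision=1,suppress=True)
a=cv2.imread("pics/top0.png")[170:300,250:480]; b=cv2.imread("pics/scene0.png")[160:340,70:290]
cv2.imwrite("pics/ctop.png",cv2.resize(a,(798,451),interpolation=cv2.INTER_CUBIC))
cv2.imwrite("pics/cscene.png",cv2.resize(b,(733,600),interpolation=cv2.INTER_CUBIC))
g=cv2.cvtColor(cv2.imread("pics/top0.png"),cv2.COLOR_BGR2GRAY)
for row in (190,205,270,285): print(row,"adj",g[row,343:366].tolist(),"far",g[row,446:474].tolist())
```

```text
190 adj [47, 30, 62, 126, 140, 94, 80, 60, 107, 125, 105, 140, 141, 139, 123, 129, 133, 131, 130, 131, 130, 131, 132] far [21, 6, 4, 8, 0, 10, 9, 10, 21, 55, 115, 138, 136, 120, 123, 140, 143, 143, 140, 136, 122, 125, 125, 123, 123, 124, 124, 123]
205 adj [58, 34, 39, 86, 141, 142, 95, 65, 74, 122, 84, 133, 143, 142, 136, 130, 132, 132, 131, 135, 134, 135, 133] far [26, 17, 11, 8, 2, 3, 8, 7, 7, 21, 55, 113, 138, 137, 124, 124, 140, 146, 144, 141, 136, 122, 120, 122, 123, 121, 121, 121]
270 adj [21, 44, 38, 37, 65, 120, 144, 138, 91, 68, 86, 121, 97, 137, 144, 143, 134, 118, 131, 134, 133, 131, 129] far [130, 129, 130, 131, 131, 131, 130, 105, 77, 73, 55, 47, 44, 52, 91, 138, 141, 138, 131, 128, 132, 140, 143, 141, 138, 125, 124, 122]
285 adj [67, 64, 58, 36, 45, 93, 141, 136, 93, 71, 89, 134, 133, 130, 144, 144, 137, 127, 129, 128, 132, 132, 132] far [131, 129, 129, 130, 133, 135, 134, 128, 89, 77, 72, 51, 46, 48, 63, 110, 140, 141, 136, 132, 138, 144, 146, 145, 143, 138, 125, 123]
```

View pics/ctop.png

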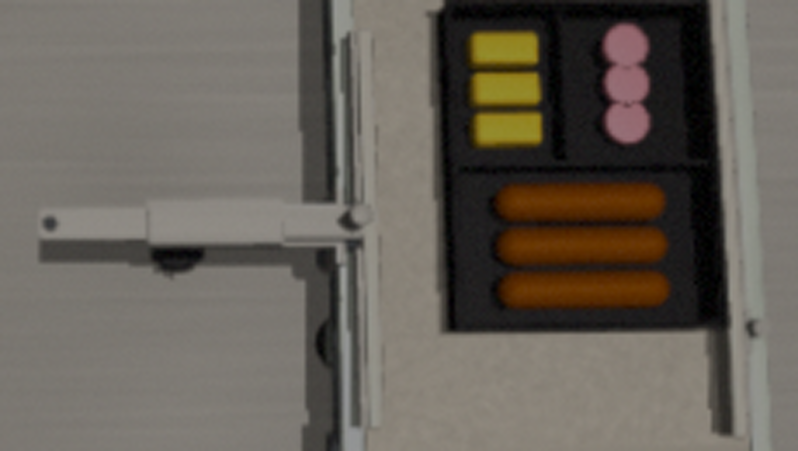

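View pics/cscene.png

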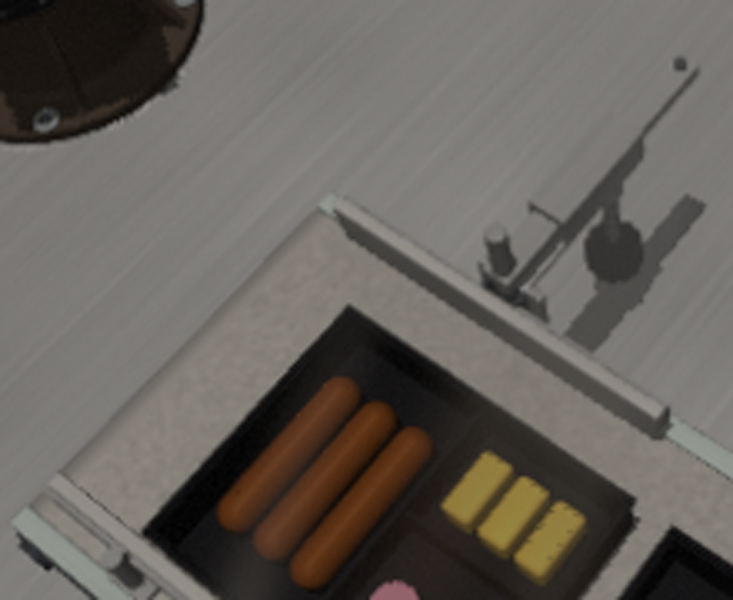

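The scene crop shows the adjustable strip's lane-side top edge from about (171,224) to (269,284). The box rim's near edge runs from (175,252) to (260,309). The top crop shows the knob at about x=300, just under the ledge. I'll fit both edges with sub-pixel accuracy.

```bash
cat > edges.py <<'E'
from h import *
from scipy.ndimage import map_coordinates, gaussian_filter1d
def fit(p,A,B,z,sign,half=5,n=40,trim=.1):
    """A,B world endpoints approx (at z) ; search along perpendicular in the picture for the strongest edge of sign; return world pts on plane z"""
    g=cv2.cvtColor(p["color"],cv2.COLOR_BGR2GRAY).astype(float)
    a,b=proj(p,A),proj(p,B); d=(b-a)/np.linalg.norm(b-a); nn=np.array([-d[1],d[0]])
    t=np.arange(-half,half+.01,.1); pts=[]
    for s in np.linspace(trim,1-trim,n):
        c=a+(b-a)*s; q=c[:,None]+nn[:,None]*t
        v=gaussian_filter1d(map_coordinates(g,[q[1],q[0]],order=1),6); dv=np.gradient(v)*sign
        k=np.argmax(dv[5:-5])+5
        if dv[k]>0.3: pts.append(c+nn*t[k])
    W=np.array([onz(p,x,z) for x in pts])
    for _ in range(4):
        m=np.polyfit(W[:,0],W[:,1],1); e=W[:,1]-np.polyval(m,W[:,0]); keep=abs(e)<max(2*np.std(e),.3); W=W[keep]
    return np.polyfit(W[:,0],W[:,1],1),len(W),np.std(e)
E
python3 - <<'E'
from edges import *
np.set_printoptions(precision=2,suppress=True)
p=optics.camera("scene")
for nm,a,b,z in(("strip",(170.5,223.6),(268.6,284.5),166),("box",(175,252.4),(260.2,309.4),172)):
    A,B=onz(p,a,z),onz(p,b,z); print(nm,A,B)
    for s in(1,-1):
        m,n,e=fit(p,A,B,z,s); print(s,m,np.degrees(np.arctan(m[0])),n,e,"y at x=550:",np.polyval(m,550))
E
```

```text
strip [420.74 -60.9  166.  ] [675.97 -55.21 166.  ]
1 [   0.09 -101.18] 4.894105350007437 40 5.710780599654325 y at x=550: -54.081738820223045
-1 [ -0.   -58.73] -0.0021100810325476414 39 0.11963593443206944 y at x=550: -58.7479716031698
box [ 478.83 -109.63  172.  ] [ 694.09 -108.46  172.  ]Traceback (most recent call last):
  File "<stdin>", line 7, in <module>
  File "edges.py", line 15, in fit
    m=np.polyfit(W[:,0],W[:,1],1); e=W[:,1]-np.polyval(m,W[:,0]); keep=abs(e)<max(2*np.std(e),.3); W=W[keep]
                 ~^^^^^
IndexError: too many indices for array: array is 1-dimensional, but 2 were indexed
```

```bash
cat >> h.py <<'E'
def goal(pos,Rm):
    s=r.read_state(); q=s["tcp_rot"]; R0=R.from_quat([q[1],q[2],q[3],q[0]])
    l=R0.inv().apply(np.array(pos)-s["tool_pos"]); t=np.degrees((R0.inv()*Rm).as_rotvec())
    print("linear",np.round(l/30,3),"twist",np.round(t/6,3),"|mm|",round(np.linalg.norm(l),1),"deg",round(np.linalg.norm(t),1))
def rot(zax,yax):
    z=np.array(zax,float);z/=np.linalg.norm(z);y=np.array(yax,float);y-=z*(y@z);y/=np.linalg.norm(y)
    return R.from_matrix(np.stack([np.cross(y,z),y,z],1))
E
python3 - <<'E'
from edges import *
np.set_printoptions(precision=3,suppress=True)
q=st()["tcp_rot"]; print(R.from_quat([q[1],q[2],q[3],q[0]]).as_matrix())
for y in(1,-1):
  for z in(300,195): goal([550.5,-38.5,z],rot([0,0,-1],[0,y,0]))
p=optics.camera("scene")
A,B=onz(p,(175,252.4),172),onz(p,(260.2,309.4),172)
for s in(1,-1):
  try: m,n,e=fit(p,A,B,172,s); print(s,m,n,e,np.polyval(m,550))
  except Exception as x: print(s,x)
E
```

```text
[[-0.914  0.406  0.   ]
 [ 0.406  0.914  0.   ]
 [-0.     0.    -1.   ]]
linear [-17.294 -14.561  -2.291] twist [ 0.001  0.    -3.99 ] |mm| 681.7 deg 23.9
linear [-17.294 -14.561   1.209] twist [ 0.001  0.    -3.99 ] |mm| 679.2 deg 23.9
linear [-17.294 -14.561  -2.291] twist [ 0.001 -0.002 26.01 ] |mm| 681.7 deg 156.1
linear [-17.294 -14.561   1.209] twist [ 0.001 -0.002 26.01 ] |mm| 679.2 deg 156.1
1 too many indices for array: array is 1-dimensional, but 2 were indexed
-1 [  -0.    -107.763] 39 0.1583434250960714 -107.7733899439774
```

```bash
python3 -m jog '[{"linear":[0,0,-2.3],"twist":[0,0,0]},{"linear":[-1,-0.9,-2.3],"twist":[0,0,-0.5]},{"linear":[-2,-1.7,-2.3],"twist":[0,0,-1]},{"linear":[-3,-2.5,-2.3],"twist":[0,0,-1.5]},{"linear":[-4,-3.4,-2.3],"twist":[0,0,-2]},{"linear":[-5,-4.2,-2.3],"twist":[0,0,-2.5]},{"linear":[-6,-5.1,-2.3],"twist":[0,0,-3]},{"linear":[-7,-5.9,-2.3],"twist":[0,0,-3.5]},{"linear":[-8,-6.7,-2.3],"twist":[0,0,-4]},{"linear":[-9,-7.6,-2.3],"twist":[0,0,-4]},{"linear":[-10,-8.4,-2.3],"twist":[0,0,-4]},{"linear":[-11,-9.3,-2.3],"twist":[0,0,-4]}]' 0 40
python3 - <<'E'
from h import *
goal([550.5,-38.5,300],rot([0,0,-1],[0,1,0]))
E
```

```text
time_s: 2.3
tool_pos: [442.5, 180.7, 300.6]
tcp_rot: [0.0, -0.001, 1.0, 0.0]
wrist_force: [0.9, 0.7, 0.6]
width: 42.7
grip_force: 0.0
linear [-3.589 -7.311  0.02 ] twist [0.003 0.007 0.012] |mm| 244.3 deg 0.1
```

```bash
python3 -m jog '[{"linear":[-0.6,-1.2,0],"twist":[0,0,0]},{"linear":[-1.2,-2.4,0],"twist":[0,0,0]},{"linear":[-1.8,-3.6,0],"twist":[0,0,0]},{"linear":[-2.4,-4.8,0],"twist":[0,0,0]},{"linear":[-3,-6,0],"twist":[0,0,0]},{"linear":[-3.59,-7.31,0],"twist":[0,0,0]},{"linear":[-3.59,-7.31,0],"twist":[0,0,0]},{"linear":[-3.59,-7.31,0],"twist":[0,0,0]},{"linear":[-3.59,-7.31,0],"twist":[0,0,0]}]'
python3 - <<'E'
from h import *
p={n:optics.camera(n) for n in("top","scene")}
for n in p:
    L=pinpoint(p[n],"post_grip"); print(n,[(onz(p[n],px(p[n],l["point"]),213),l["score"]) for l in L[:2]])
    cv2.imwrite(f"pics/{n}1.png",p[n]["color"])
goal([550.5,-38.5,195],rot([0,0,-1],[0,1,0]))
E
```

```text
time_s: 3.05
tool_pos: [549.6, -36.7, 300.1]
tcp_rot: [-0.0, -0.0, 1.0, 0.0]
wrist_force: [-0.6, 0.0, 0.4]
width: 43.0
grip_force: 0.0
top [(array([ 663.34733826, -267.9790026 ,  213.        ]), 0.63), (array([544.52843568, -45.88359127, 213.        ]), 0.52)]
scene [(array([546.41393509, -38.0506293 , 213.        ]), 0.87)]
linear [-0.029 -0.097  3.52 ] twist [0.001 0.003 0.026] |mm| 105.6 deg 0.2
```

```bash
python3 - <<'E'
from h import *
np.set_printoptions(precision=1,suppress=True)
s,t=optics.camera("scene"),optics.camera("top")
a,b=(219.1,229.6),(352,232); print(onz(s,a,230),onz(t,b,230),tri(ray(s,a),ray(t,b)))
E
python3 -m jog '[{"linear":[0,-0.05,1],"twist":[0,0,0]},{"linear":[0.03,-0.08,2],"twist":[0,0,0]},{"linear":[0.05,-0.08,2.6],"twist":[0,0,0]},{"linear":[0.05,-0.08,2.6],"twist":[0,0,0]},{"linear":[0.05,-0.08,2.6],"twist":[0,0,0]}]'
```

```text
[545.7 -38.5 230. ] [544.1 -36.6 230. ] (array([544.4, -37.2, 226.9]), np.float64(0.2995876803953483))
time_s: 3.77
tool_pos: [548.4, -38.8, 222.4]
tcp_rot: [-0.0, -0.001, 1.0, 0.0]
wrist_force: [-0.0, -0.8, 0.0]
width: 43.2
grip_force: 0.0
```

```bash
python3 -m jog '[{"linear":[0.1,0.02,0.5],"twist":[0,0,0]},{"linear":[0.1,0.02,0.9],"twist":[0,0,0]},{"linear":[0.1,0.02,0.9],"twist":[0,0,0]},{"linear":[0.1,0.02,0.9],"twist":[0,0,0]}]'
python3 -m jog '[{"linear":[0,0,0],"twist":[0,0,0]},{"linear":[0,0,0],"twist":[0,0,0]},{"linear":[0,0,0],"twist":[0,0,0]},{"linear":[0,0,0],"twist":[0,0,0]},{"linear":[0,0,0],"twist":[0,0,0]},{"linear":[0,0,0],"twist":[0,0,0]},{"linear":[0,0,0],"twist":[0,0,0]}]' 1 40
```

```text
time_s: 4.1
tool_pos: [546.0, -38.5, 196.6]
tcp_rot: [0.001, -0.001, 1.0, -0.0]
wrist_force: [0.7, 0.1, 0.9]
width: 42.5
grip_force: 0.0
time_s: 4.68
tool_pos: [546.0, -38.7, 196.6]
tcp_rot: [0.001, -0.001, 1.0, -0.0]
wrist_force: [-0.7, 0.3, 5.8]
width: 12.9
grip_force: 38.9
```

```bash
python3 -m jog '[{"linear":[0,-0.1,0],"twist":[0,0,0]},{"linear":[0,-0.25,0],"twist":[0,0,0]},{"linear":[0,-0.4,0],"twist":[0,0,0]},{"linear":[0,-0.55,0],"twist":[0,0,0]},{"linear":[0,-0.7,0],"twist":[0,0,0]},{"linear":[0,-0.85,0],"twist":[0,0,0]},{"linear":[0,-1,0],"twist":[0,0,0]},{"linear":[0,-1.1,0],"twist":[0,0,0]},{"linear":[0,-1.2,0],"twist":[0,0,0]},{"linear":[0,-1.3,0],"twist":[0,0,0]},{"linear":[0,-1.333,0],"twist":[0,0,0]},{"linear":[0,-1.333,0],"twist":[0,0,0]}]'
cat > gap.py <<'E'
from edges import *
p=optics.camera("scene"); y0=r.read_state()["tool_pos"][1]; print("tcp y",y0)
ys=-58.75+(y0+38.7)   # expected strip edge
for nm,y,z,x0,x1,h in(("strip",ys,166,430,660,3),("box",-107.8,172,482,690,2)):
    m,n,e=fit(p,[x0,y,z],[x1,y,z],z,-1,half=h); print(nm,m,n,round(e,2),np.polyval(m,550))
cv2.imwrite("pics/gap.png",cv2.resize(p["color"][190:340,130:300],(680,600),interpolation=cv2.INTER_CUBIC))
E
python3 gap.py
```

```text
time_s: 5.68
tool_pos: [545.9, -78.9, 196.5]
tcp_rot: [0.001, -0.0, 1.0, -0.0]
wrist_force: [-0.9, 0.1, 6.8]
width: 12.9
grip_force: 39.0
tcp y -78.88631329325209
strip [ 3.39090872e-03 -9.97024349e+01] 27 0.24 -97.8374350669182
box [ 4.04037330e-04 -1.07956637e+02] 33 0.15 -107.73441672371449
```

View pics/gap.png

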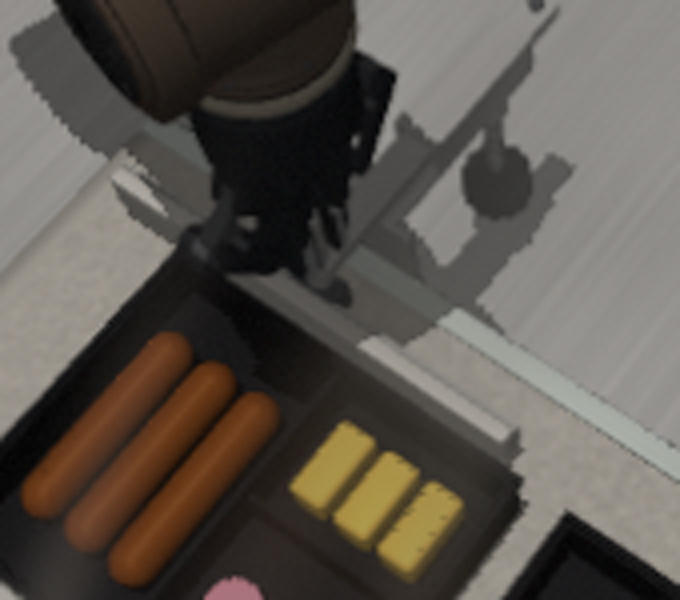

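The guide moved with the post: its strip is now close to the box rim, with a thin light gap still visible at about (440,400) in the crop. I'll do the remaining 6 mm slowly.

```bash
python3 -m jog '[{"linear":[0,-0.05,0],"twist":[0,0,0]},{"linear":[0,-0.1,0],"twist":[0,0,0]},{"linear":[0,-0.15,0],"twist":[0,0,0]},{"linear":[0,-0.19,0],"twist":[0,0,0]},{"linear":[0,-0.203,0],"twist":[0,0,0]},{"linear":[0,-0.203,0],"twist":[0,0,0]},{"linear":[0,-0.203,0],"twist":[0,0,0]},{"linear":[0,-0.203,0],"twist":[0,0,0]}]'
python3 -m jog '[{"linear":[0,0,0],"twist":[0,0,0]},{"linear":[0,0,0],"twist":[0,0,0]},{"linear":[0,0,0],"twist":[0,0,0]},{"linear":[0,0,-0.5],"twist":[0,0,0]},{"linear":[0,0,-1.5],"twist":[0,0,0]},{"linear":[0,0,-2.5],"twist":[0,0,0]},{"linear":[0,1,-3],"twist":[0,0,0]},{"linear":[0,2.2,-3],"twist":[0,0,0]},{"linear":[0,3.4,-3],"twist":[0,0,0]},{"linear":[0,4.6,-3],"twist":[0,0,0]},{"linear":[0,5.8,-3],"twist":[0,0,0]},{"linear":[0,7,-3],"twist":[0,0,0]}]' -0.2
```

```text
time_s: 6.4
tool_pos: [545.9, -84.8, 196.6]
tcp_rot: [0.001, -0.001, 1.0, -0.0]
wrist_force: [-0.8, 0.9, 6.7]
width: 12.7
grip_force: 39.1
time_s: 7.4
tool_pos: [544.9, 127.0, 285.4]
tcp_rot: [0.0, -0.0, 1.0, 0.0]
wrist_force: [1.0, -1.0, 0.1]
width: 51.0
grip_force: 0.0
```

```bash
cat > gap2.py <<'E'
from edges import *
np.set_printoptions(precision=3,suppress=True)
p=optics.camera("scene")
for nm,y,z,x0,x1,h in(("strip",-104.9,166,430,660,2.5),("box",-107.8,172,482,690,2)):
    m,n,e=fit(p,[x0,y,z],[x1,y,z],z,-1,half=h,n=80); print(nm,m,n,round(e,2),np.polyval(m,550))
t=optics.camera("top")
for q in("knob","knob_grip"):
    for nm,c in(("scene",p),("top",t)):
        for f in(find_in,pinpoint):
            print(q,nm,f.__name__,[(np.round(np.array(l.get("extent",l.get("point")))*np.tile([560,420],2)[:len(l.get("extent",l.get("point")))],1),round(l["score"],2)) for l in f(c,q)[:2]])
cv2.imwrite("pics/s2.png",cv2.resize(p["color"][180:320,150:310],(686,600),interpolation=cv2.INTER_CUBIC))
cv2.imwrite("pics/s2raw.png",p["color"]);cv2.imwrite("pics/t2raw.png",t["color"])
E
python3 gap2.py
```

```text
strip [   0.001 -104.848] 68 0.13 -104.07913792093136
box [   0.002 -107.106] 80 0.11 -106.0607460730791
knob scene call [(array([241.7, 221.3, 262.8, 245.9]), 0.86)]
knob scene call [(array([250.3, 234.7]), 0.88)]
knob top call []
knob top call []
knob_grip scene call [(array([246. , 221. , 264.9, 243.9]), 0.52)]
knob_grip scene call [(array([254.5, 236.5]), 0.64), (array([357.1, 219.2]), 0.31)]
knob_grip top call []
knob_grip top call []
```

View pics/s2.png

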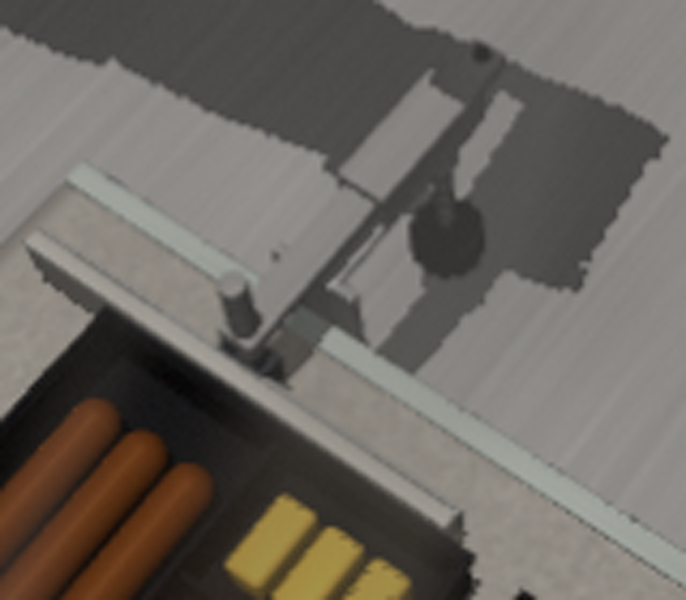

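The guide now stands just off the box, and the knob centre shows at about (447,237) in the crop, i.e. (254,235) in the picture. I'll tilt the tool and stage in front of the knob, then re-measure play and knob with a clear view.

```bash
python3 -m jog '[{"linear":[0.5,-0.3,0],"twist":[0,-1,0]},{"linear":[1,-0.7,0],"twist":[0,-2,0]},{"linear":[1.5,-1,0],"twist":[0,-3,0]},{"linear":[2,-1.4,0],"twist":[0,-4,0]},{"linear":[2,-1.7,0],"twist":[0,-5,0]},{"linear":[2,-2.03,0],"twist":[0,-6,0]},{"linear":[2,-2.03,0.5],"twist":[0,-7,0]},{"linear":[2,-2.03,1],"twist":[0,-7.5,0]},{"linear":[2,-2.03,1.5],"twist":[0,-7.5,0]},{"linear":[2,-2.03,1.5],"twist":[0,-7.5,0]}]' -0.4
cat > m3.py <<'E'
from edges import *
np.set_printoptions(precision=2,suppress=True)
s,t=optics.camera("scene"),optics.camera("top")
cv2.imwrite("pics/s3raw.png",s["color"]);cv2.imwrite("pics/t3raw.png",t["color"])
m,n,e=fit(s,[430,-104.5,166],[660,-104.5,166],166,-1,half=2.5,n=80); print("strip",m,n,round(e,2),np.polyval(m,550))
s0,t0=cv2.imread("pics/scene0.png"),cv2.imread("pics/top0.png")
def match(p,a,b,c,z,h=7):
    # find patch around pixel c of picture a in b
    c=np.round(c).astype(int); P=a[c[1]-h:c[1]+h+1,c[0]-h:c[0]+h+1]
    S=cv2.matchTemplate(b,P,cv2.TM_CCOEFF_NORMED); 
    w=onz(p,c,z); g=proj(p,w+[0,-46,0]); x0,y0=np.round(g-h).astype(int); k=4
    Q=S[y0-k:y0+k+1,x0-k:x0+k+1]; j,i=np.unravel_index(Q.argmax(),Q.shape)
    def sub(l,c_,r_): return .5*(l-r_)/(l-2*c_+r_)
    i,j=i+x0-k,j+y0-k
    u=np.array([i+sub(S[j,i-1],S[j,i],S[j,i+1]),j+sub(S[j-1,i],S[j,i],S[j+1,i])])+h
    return onz(p,u,z)-w,S[j,i]
for nm,p,a,b in(("scene",s,s0,s["color"]),("top",t,t0,t["color"])):
    for lab,P,z in(("post",[545.2,-38,228],228),("barend",[546,155,187],187)):
        try: print(nm,lab,proj(p,P),match(p,a,b,proj(p,P),z))
        except Exception as x: print(nm,lab,x)
for nm,c in(("scene",s),("top",t)):
    for q in("knob","knob_grip"):
        print(q,nm,[(px(c,l["point"]),l["score"]) for l in pinpoint(c,q)[:2]],[(np.array(l["extent"])*[560,420,560,420],l["score"]) for l in find_in(c,q)[:1]])
for uv in((253.9,235.3),(252.2,233.6)): print(onz(s,uv,60))
for x in((292,240),(300,242)): print(x,onz(t,x,197))
print(proj(s,[545,66,73]),proj(s,[545,66,47]))
E
python3 m3.py
```

```text
time_s: 8.73
tool_pos: [485.5, 60.3, 272.7]
tcp_rot: [0.359, -0.003, 0.933, 0.009]
wrist_force: [-0.6, -0.2, -0.1]
width: 59.7
grip_force: 0.0
strip [   0.  -104.9] 70 0.13 -104.07636528847588
scene post [219.19 229.81] (array([  1.96, -45.97,  -0.  ]), np.float32(0.9007823))
scene barend [275.34 178.79] (array([  0.36, -45.06,   0.  ]), np.float32(0.92504334))
top post [352.5  231.59] (array([  0.01, -39.93,   0.  ]), np.float32(0.5053026))
top barend [261.86 234.19] (array([ -0.28, -44.98,   0.  ]), np.float32(0.83611935))
knob scene [([249.928, 233.98200000000003], 0.6)] [(array([240.18, 220.58, 264.6 , 244.4 ]), 0.5)]
knob_grip scene [([253.00799999999998, 237.51], 0.84)] [(array([246.9 , 220.71, 263.09, 244.69]), 0.76)]
knob top [] [(array([293.38, 242.21, 308.11, 248.6 ]), 0.47)]
knob_grip top [([298.31199999999995, 239.484], 0.42)] []
[545.83  66.31  60.  ]
[539.7   67.77  60.  ]
(292, 240) [531.69  89.14 197.  ]
(300, 242) [527.2   71.89 197.  ]
[253.34 232.46] [253.74 237.92]
```

Run:
```python
from edges import *
np.set_printoptions(precision=2,suppress=True)
s,t=optics.camera("scene"),optics.camera("top")
for nm,p in(("scene",s),("top",t)):
    print(nm,[proj(p,[x,-288.2,166]) for x in(430,465,520,660)])
    for x0,x1 in((420,472),(485,680)):
      for h in (2,3.5):
       for sg in(1,-1):
        try: m,n,e=fit(p,[x0,-288.2,166],[x1,-288.2,166],166,sg,half=h,trim=.03); print((x0,x1),h,sg,m,n,round(e,2),np.polyval(m,(x0+x1)/2))
        except Exception as ex: print((x0,x1),sg,"none")
g=cv2.cvtColor(s["color"],cv2.COLOR_BGR2GRAY)
c=np.hstack([cv2.resize(s["color"][290:365,75:150],(400,400),interpolation=cv2.INTER_CUBIC),cv2.resize(t["color"][235:310,410:485],(400,400),interpolation=cv2.INTER_CUBIC)])
cv2.imwrite("pics/far.png",cv2.convertScaleAbs(c,alpha=1.5))
```

```text
scene [array([ 95.73, 307.61]), array([108.26, 317.71]), array([128.74, 334.12]), array([185.38, 378.86])]
(420, 472) 2 1 [  -0.   -289.75] 40 0.16 -289.93047189675093
(420, 472) 2 -1 [   0.   -287.45] 40 0.24 -286.96137786020876
(420, 472) 3.5 1 [  -0.   -288.56] 34 0.13 -289.9708030698951
(420, 472) 3.5 -1 [   0.   -287.67] 40 0.25 -286.9568971873531
(485, 680) 2 1 [  -0.   -287.11] 36 0.13 -288.521758802822
(485, 680) -1 none
(485, 680) 3.5 1 [  -0.   -287.11] 36 0.12 -288.5527692105152
(485, 680) -1 none
top [array([460.53, 284.62]), array([459.77, 268.99]), array([458.46, 244.62]), array([454.58, 184.13])]
(420, 472) 2 1 [  -0.02 -280.8 ] 37 0.09 -288.55782004328216
(420, 472) -1 none
(420, 472) 3.5 1 [  -0.02 -280.8 ] 37 0.09 -288.55782004328216
(420, 472) 3.5 -1 [   0.16 -357.49] 24 5.99 -286.75735535635766
(485, 680) 2 1 [   0.   -289.72] 37 0.23 -288.9056904138749
(485, 680) -1 none
(485, 680) 3.5 1 [   0.   -289.55] 40 0.29 -288.9637395255486
(485, 680) -1 none
```

View pics/far.png

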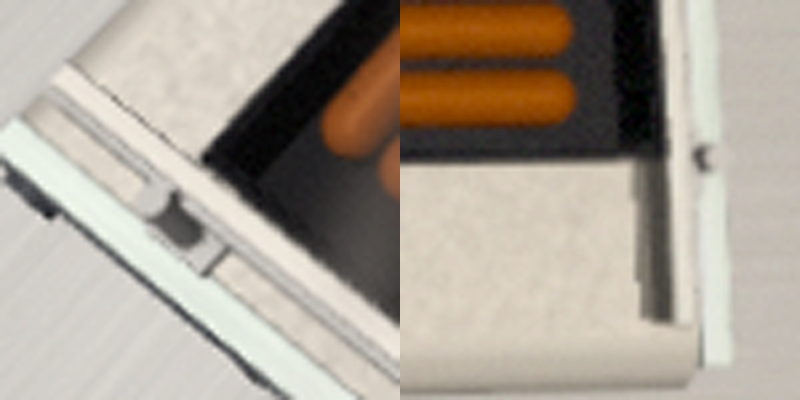

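The crop shows the far strip's lane-side edge crisply. In both cameras it lies at y ≈ -288.5, so the lane is now about 184.4 mm. I'll pinch the post again with the tilted tool and move it about 1.3 mm further in.

Run:
```python
from h import *
T=rot([1,0,-1],[0,1,0])
print(st()["tool_pos"])
goal([490,-84.3,235],T);goal([490,-84.3,206],T); goal([557,-84.3,206],T)
```

```text
[485.71243273  61.12057923 272.64714568]
linear [ 0.739 -4.866  0.931] twist [ 0.192 -0.497  0.005] |mm| 150.3 deg 3.2
linear [ 1.386 -4.88   1.649] twist [ 0.192 -0.497  0.005] |mm| 160.0 deg 3.2
linear [-0.274 -4.912  3.143] twist [ 0.192 -0.497  0.005] |mm| 175.1 deg 3.2
```

```bash
python3 -m jog '[{"linear":[0.1,-1,0.1],"twist":[0.1,-0.25,0]},{"linear":[0.2,-2,0.3],"twist":[0.19,-0.5,0]},{"linear":[0.4,-3,0.5],"twist":[0.19,-0.5,0]},{"linear":[0.6,-4,0.7],"twist":[0.19,-0.5,0]},{"linear":[0.74,-4.87,0.93],"twist":[0.19,-0.5,0]},{"linear":[0.74,-4.87,0.93],"twist":[0.19,-0.5,0]},{"linear":[0.74,-4.87,0.93],"twist":[0.19,-0.5,0]}]'
python3 - <<'E'
from h import *
T=rot([1,0,-1],[0,1,0])
print(st()["tool_pos"],st()["joints"])
goal([490,-84.3,235],T);goal([520,-84.3,206],T); goal([557,-84.3,206],T)
E
```

```text
time_s: 9.92
tool_pos: [503.3, -51.1, 293.8]
tcp_rot: [0.358, 0.01, 0.933, -0.012]
wrist_force: [-0.1, -0.2, 0.1]
width: 59.9
grip_force: 0.0
[503.26125965 -51.09987207 293.80933611] [-0.32814988  0.07356322  2.2000229   0.89212438  0.24365256 -2.68411424]
linear [ 1.629 -1.089  1.193] twist [-0.283 -0.498 -0.092] |mm| 68.8 deg 3.5
linear [ 1.533 -1.047  2.58 ] twist [-0.283 -0.498 -0.092] |mm| 95.4 deg 3.5
linear [ 0.617 -1.014  3.405] twist [-0.283 -0.498 -0.092] |mm| 108.2 deg 3.5
```

Joint 6 is at its limit in this tilted attitude, so I'll turn the tool half a turn (same grasp). First untilt over the post, logging poses to fit the arm's kinematics.

```bash
cat >> h.py <<'E'
import json
def log():
    s=r.read_state(); open("poses.jsonl","a").write(json.dumps([list(map(float,s[k])) for k in("joints","tool_pos","tcp_rot")])+"\n"); print(np.round(s["tool_pos"],1),np.round(s["joints"],2))
E
python3 - <<'E'
from h import *
log(); goal([545,-84,280],rot([0,0,-1],[0,1,0]))
E
```

```text
[503.3 -51.1 293.8] [-0.33  0.07  2.2   0.89  0.24 -2.68]
linear [-0.737 -1.051  1.305] twist [-0.231  7.001 -0.198] |mm| 54.9 deg 42.0
```

```bash
python3 -m jog '[{"linear":[0,0,0],"twist":[0,1,0]},{"linear":[0,0,0],"twist":[0,2,0]},{"linear":[0,-0.2,0],"twist":[0,3,0]},{"linear":[-0.2,-0.4,0.2],"twist":[-0.1,4,0]},{"linear":[-0.4,-0.6,0.5],"twist":[-0.1,5,-0.1]},{"linear":[-0.6,-0.8,0.8],"twist":[-0.2,6,-0.2]},{"linear":[-0.74,-1.05,1.3],"twist":[-0.23,7,-0.2]},{"linear":[-0.74,-1.05,1.3],"twist":[-0.23,7,-0.2]},{"linear":[-0.74,-1.05,1.3],"twist":[-0.23,7,-0.2]}]'
python3 -c "
from h import *
log(); goal([545,-84,280],rot([0,0,-1],[0,1,0]))"
```

```text
time_s: 10.67
tool_pos: [546.1, -82.2, 278.0]
tcp_rot: [-0.002, -0.001, 1.0, 0.0]
wrist_force: [-0.1, 0.2, -0.8]
width: 59.9
grip_force: 0.0
[546.1 -82.2 278. ] [-0.27  0.34  1.67 -0.    1.13 -1.84]
linear [ 0.038 -0.061 -0.066] twist [ 0.009 -0.042  0.028] |mm| 2.9 deg 0.3
```

```bash
python3 -m jog '[{"linear":[0.03,-0.07,1],"twist":[0,0,0]},{"linear":[0.03,-0.07,2],"twist":[0,0,0]},{"linear":[0.03,-0.07,2.72],"twist":[0,0,0]},{"linear":[0.03,-0.07,2.72],"twist":[0,0,0]},{"linear":[0.03,-0.07,2.72],"twist":[0,0,0]},{"linear":[0.03,-0.07,2.72],"twist":[0,0,0]}]' -0.2
python3 -m jog '[{"linear":[0,0,0],"twist":[0,0,0]},{"linear":[0,0,0],"twist":[0,0,0]},{"linear":[0,0,0],"twist":[0,0,0]},{"linear":[0,0,0],"twist":[0,0,0]},{"linear":[0,0,0],"twist":[0,0,0]},{"linear":[0,0,0],"twist":[0,0,0]},{"linear":[0,0,0],"twist":[0,0,0]}]' 1 40
python3 -c "
from edges import *
s=optics.camera('scene')
for x in((430,480),(600,660)): 
  m,n,e=fit(s,[x[0],-104.5,166],[x[1],-104.5,166],166,-1,half=2.5,n=40); print('strip',m,n,round(e,2),np.polyval(m,sum(x)/2))"
```

```text
time_s: 11.17
tool_pos: [544.0, -84.5, 199.8]
tcp_rot: [0.001, -0.001, 1.0, -0.0]
wrist_force: [0.3, 0.4, 0.4]
width: 51.3
grip_force: 0.0
time_s: 11.75
tool_pos: [544.0, -84.8, 199.3]
tcp_rot: [0.001, -0.001, 1.0, -0.0]
wrist_force: [-3.0, 1.6, 6.1]
width: 13.2
grip_force: 38.9
strip [-4.91653993e-02 -8.16521417e+01] 25 0.48 -104.02239842677633
strip [ 5.97679111e-03 -1.07670935e+02] 40 0.12 -103.90555683313235
```

```bash
python3 -m jog '[{"linear":[0,-0.02,0],"twist":[0,0,0]},{"linear":[0,-0.043,0],"twist":[0,0,0]},{"linear":[0,-0.043,0],"twist":[0,0,0]},{"linear":[0,-0.043,0],"twist":[0,0,0]},{"linear":[0,-0.043,0],"twist":[0,0,0]},{"linear":[0,-0.043,0],"twist":[0,0,0]}]'
python3 -c "
from edges import *
s=optics.camera('scene')
for x in((430,480),(600,660)): 
  m,n,e=fit(s,[x[0],-105.5,166],[x[1],-105.5,166],166,-1,half=2.5,n=40); print('strip',m,n,round(e,2),np.polyval(m,sum(x)/2))"
```

```text
time_s: 12.3
tool_pos: [544.0, -86.0, 199.3]
tcp_rot: [0.001, -0.001, 1.0, 0.0]
wrist_force: [-2.3, 1.9, 6.4]
width: 13.1
grip_force: 38.9
strip [ -0.11538193 -53.64396266] 29 0.76 -106.1427414735987
strip [-5.54843152e-03 -1.01563292e+02] 34 0.15 -105.05880430935662
```

```bash
python3 -c "
from h import *
log()"
python3 -m jog '[{"linear":[0,0,0],"twist":[0,0,0]},{"linear":[0,0,0],"twist":[0,0,0]},{"linear":[0,0,0],"twist":[0,0,0]},{"linear":[0,0,-0.5],"twist":[0,0,0]},{"linear":[0,0,-1.5],"twist":[0,0,0]},{"linear":[0.3,0.7,-2.7],"twist":[0,0,0]},{"linear":[0.6,1.4,-3.5],"twist":[0,0,1]},{"linear":[1,2.1,-3.5],"twist":[0,0,2]},{"linear":[1.5,2.8,-3.5],"twist":[0,0,3]},{"linear":[2,3.5,-3.5],"twist":[0,0,4]},{"linear":[2,4.2,-3.5],"twist":[0,0,5]},{"linear":[2,5,-3.5],"twist":[0,0,6]}]' -0.3
cat > fk.py <<'E'
from h import *
from scipy.optimize import least_squares
def Ry(t): return R.from_euler("y",t)
def Rz(t): return R.from_euler("z",t)
def fk(p,j):
    h,a,d,L2,e,L3,L=p
    A=Rz(j[0]); B=A*Ry(j[1]); C=B*Ry(j[2]); D=C*Rz(j[3])*Ry(j[4]); 
    pos=A.apply([a,d,h])+B.apply([0,0,L2])+C.apply([e,0,L3])+D.apply([0,0,L])
    return pos,D*Rz(j[5])
def data(): 
    D=[json.loads(l) for l in open("poses.jsonl")]
    D.append([[1.047,.491,1.559,0,1.092,-.106],[253.579,571.264,231.327],None]); return D
def calib():
    D=data(); f=lambda p:np.concatenate([fk(p,j)[0]-x for j,x,_ in D])
    s=least_squares(f,[250,0,66,400,0,400,200]); return s.x,np.abs(s.fun).max()
E
python3 - <<'E'
from fk import *
np.set_printoptions(precision=2,suppress=True)
log()
p,e=calib(); print(p,e)
for j,x,q in data()[:2]: print(fk(p,j)[1].as_matrix(), R.from_quat([q[1],q[2],q[3],q[0]]).as_matrix())
E
```

```text
[544.  -86.  199.3] [-0.28  0.42  1.78  0.    0.94 -1.85]
time_s: 13.35
tool_pos: [482.8, 64.5, 303.7]
tcp_rot: [0.0, 0.311, 0.95, 0.0]
wrist_force: [0.5, 0.2, 0.7]
width: 55.7
grip_force: 0.0
[482.8  64.5 303.7] [-0.    0.22  1.78  0.    1.14 -0.94]
[196.61  -0.06  65.95 586.85  43.05 411.05 255.15] 0.1533119479221341
[[-0.03 -0.74  0.67]
 [-1.    0.01 -0.03]
 [ 0.01 -0.67 -0.74]] [[-0.74  0.03  0.67]
 [ 0.01  1.   -0.03]
 [-0.67 -0.01 -0.74]]
[[ 0. -1. -0.]
 [-1. -0.  0.]
 [-0.  0. -1.]] [[-1. -0. -0.]
 [-0.  1.  0.]
 [ 0.  0. -1.]]
```

```bash
cat >> fk.py <<'E'
LIM=np.array([[-3.1,3.1],[-.84,2.19],[.05,2.79],[-1.13,4.28],[.06,2.93],[-2.69,2.69]])
def tool(p,j): 
    x,M=fk(p,j); return x,M*Rz(np.pi/2)
def ik(p,pos,Rm,n=40,seed0=None):
    rng=np.random.default_rng(0); out=[]
    for k in range(n):
        s=seed0 if (seed0 is not None and k==0) else rng.uniform(LIM[:,0],LIM[:,1])
        if k or seed0 is None: s[0]=rng.uniform(-.6,.6)
        f=lambda j:np.r_[(tool(p,j)[0]-pos)/100,(Rm.inv()*tool(p,j)[1]).as_rotvec()]
        z=least_squares(f,s,bounds=(LIM[:,0],LIM[:,1]))
        if z.cost<1e-6 and not any(np.allclose(z.x,o,atol=.05) for o in out): out.append(z.x)
    return out
def knobpose(psi,tilt,yy,back=0,K=(545.5,66.,60.),side=0):
    """tilt: degrees below horizontal; yaw psi of approach dir"""
    t=np.radians(tilt); c=np.array([np.cos(psi)*np.cos(t),np.sin(psi)*np.cos(t),-np.sin(t)])
    return np.array(K)+c*(19-back), rot(c,[-yy*np.sin(psi),yy*np.cos(psi),0])
E
python3 - <<'E'
from fk import *
np.set_printoptions(precision=2,suppress=True)
p,e=calib(); print(p)
for tilt in(40,45,50):
  for yy in(1,-1):
    for psi in(-.8,-.4,0,.4,.8):
      print(tilt,yy,psi,*[o for o in ik(p,*knobpose(psi,tilt,yy),n=25)])
E
```

```text
[196.61  -0.06  65.95 586.85  43.05 411.05 255.15]
40 1 -0.8
40 1 -0.4 [0.18 0.75 2.29 3.77 0.79 1.5 ]
40 1 0 [0.   0.76 2.37 3.14 0.86 1.57]
40 1 0.4 [-0.19  0.75  2.35  2.54  0.84  1.6 ]
40 1 0.8 [-0.31  0.75  2.24  1.91  0.81  1.75]
40 -1 -0.8
40 -1 -0.4 [ 0.18  0.75  2.29  3.77  0.79 -1.64]
40 -1 0 [ 0.    0.76  2.37  3.14  0.86 -1.57]
40 -1 0.4 [-0.19  0.75  2.35  2.54  0.84 -1.55]
40 -1 0.8 [-0.31  0.75  2.24  1.91  0.81 -1.39]
45 1 -0.8
45 1 -0.4 [0.16 0.72 2.27 3.81 0.65 1.43]
45 1 0 [0.   0.71 2.34 3.14 0.69 1.57]
45 1 0.4 [-0.17  0.71  2.32  2.51  0.7   1.66]
45 1 0.8 [-0.28  0.72  2.22  1.86  0.71  1.85]
45 -1 -0.8
45 -1 -0.4 [ 0.16  0.72  2.27  3.81  0.65 -1.71]
45 -1 0 [ 0.    0.71  2.34  3.14  0.69 -1.57]
45 -1 0.4 [-0.17  0.71  2.32  2.51  0.7  -1.48]
45 -1 0.8 [-0.28  0.72  2.22  1.86  0.71 -1.29]
50 1 -0.8
50 1 -0.4 [0.14 0.68 2.24 3.88 0.52 1.34]
50 1 0 [0.   0.68 2.3  3.14 0.53 1.57]
50 1 0.4 [-0.15  0.68  2.28  2.45  0.55  1.75]
50 1 0.8 [-0.25  0.69  2.19  1.77  0.6   1.97]
50 -1 -0.8
50 -1 -0.4 [ 0.14  0.68  2.24  3.88  0.52 -1.8 ]
50 -1 0 [ 0.    0.68  2.3   3.14  0.53 -1.57]
50 -1 0.4 [-0.15  0.68  2.28  2.45  0.55 -1.39]
50 -1 0.8 [-0.25  0.69  2.19  1.77  0.6  -1.17]
```

Run:
```python
from fk import *
np.set_printoptions(precision=2,suppress=True)
p,e=calib()
s=st(); j0=np.array(s["joints"])
for back in(60,90,130):
    S=ik(p,*knobpose(-.4,45,-1,back),n=25); print(back,knobpose(-.4,45,-1,back)[0],*S)
S=[x for x in ik(p,*knobpose(-.4,45,-1,90),n=25)]
j1=S[0]
x0,R0=tool(p,j0)
N=20
for k in range(1,N+1):
    j=j0+(j1-j0)*k/N; x,M=tool(p,j)
    if k==13: xb,Rb=None,None
    l=R0.inv().apply(x-x0)/30; t=np.degrees((R0.inv()*M).as_rotvec())/6
    print(k,"TCP",x,"body130",x-M.apply([0,0,130]),"lin",l,"tw",t)
```

```text
60 [518.8   77.29  88.99] [ 0.22  0.6   2.33  3.93  0.62 -1.78]
90 [499.26  85.55 110.2 ] [ 0.26  0.54  2.35  4.01  0.6  -1.84]
130 [473.21  96.56 138.49] [ 0.31  0.46  2.37  4.14  0.58 -1.94]
1 TCP [478.54 116.35 290.1 ] body130 [479.96  93.15 418.  ] lin [1.14 1.31 0.46] tw [-1.3   1.12  0.31]
2 TCP [477.04 165.09 284.21] body130 [478.11 120.22 406.22] lin [2.14 2.59 0.65] tw [-2.58  2.16  0.75]
3 TCP [479.   209.21 284.71] body130 [477.55 145.   397.74] lin [2.95 3.81 0.64] tw [-3.83  3.11  1.32]
4 TCP [484.8  247.42 289.95] body130 [478.5  166.83 391.77] lin [3.55 4.96 0.46] tw [-5.05  3.96  2.03]
5 TCP [494.5  278.72 298.16] body130 [480.98 185.21 387.45] lin [3.9  5.99 0.19] tw [-6.22  4.71  2.87]
6 TCP [507.78 302.43 307.49] body130 [484.85 199.79 383.89] lin [ 4.02  6.89 -0.12] tw [-7.32  5.35  3.85]
7 TCP [523.98 318.23 316.21] body130 [489.8  210.39 380.27] lin [ 3.89  7.63 -0.41] tw [-8.35  5.87  4.95]
8 TCP [542.16 326.08 322.76] body130 [495.4  217.   375.81] lin [ 3.56  8.2  -0.63] tw [-9.3   6.26  6.18]
9 TCP [561.15 326.28 325.86] body130 [501.06 219.75 369.92] lin [ 
[... 561 characters left out ...]
1  1.13] tw [-12.5    5.91  15.5 ]
15 TCP [617.4  211.18 245.72] body130 [501.03 176.38 292.05] lin [-0.73  6.59  1.94] tw [-12.54   5.4   17.25]
16 TCP [607.04 182.92 219.01] body130 [490.56 164.17 273.59] lin [-1.01  5.63  2.83] tw [-12.45   4.77  19.  ]
17 TCP [589.66 155.23 190.95] body130 [476.46 152.07 254.8 ] lin [-1.09  4.54  3.76] tw [-12.2    4.03  20.75]
18 TCP [565.48 129.19 162.73] body130 [458.89 140.62 236.26] lin [-0.95  3.36  4.7 ] tw [-11.82   3.19  22.47]
19 TCP [535.07 105.71 135.48] body130 [438.12 130.25 218.54] lin [-0.59  2.13  5.61] tw [-11.31   2.26  24.16]
20 TCP [499.26  85.55 110.2 ] body130 [414.59 121.35 202.13] lin [-0.03  0.89  6.45] tw [-10.68   1.24  25.8 ]
```

```bash
cat > plan.py <<'E'
from fk import *
np.set_printoptions(precision=2,suppress=True)
p,e=calib(); p=np.array(p)
j0=np.array(st()["joints"])
B=ik(p,*knobpose(-.3,45,-1,85),n=25)[0]
A=B.copy(); A[0]+=.2; A[1]-=.45; A[2]+=.0
print("B",B,"A",A)
def run(j0,j1,N):
    x0,R0=tool(p,j0); prev=(x0,R0)
    for k in range(1,N+1):
        j=j0+(j1-j0)*k/N; x,M=tool(p,j)
        l=R0.inv().apply(x-x0)/30; t=np.degrees((R0.inv()*M).as_rotvec())/6
        st_=np.degrees((prev[1].inv()*M).magnitude()); ds=np.linalg.norm(x-prev[0]); prev=(x,M)
        print(k,"TCP",np.round(x),"b80",np.round(x-M.apply([0,0,80])),"b200",np.round(x-M.apply([0,0,200])),"lin",l,"tw",t,"step",round(ds),round(st_,1))
C=(j0+A)/2; C[1]-=.15
E
python3 - <<'E'
from plan import *
print("j0->C");run(j0,C,10);print("C->A");run(C,A,10);print("A->B");run(A,B,6)
E
```

```text
B [ 0.2   0.55  2.39  3.77  0.61 -1.75] A [ 0.4   0.1   2.39  3.77  0.61 -1.75]
j0->C
1 TCP [473. 117. 307.] b80 [471. 104. 386.] b200 [468.  83. 504.] lin [ 1.3   1.21 -0.1 ] tw [-1.42  0.81  0.21] step 53 9.9
2 TCP [465. 167. 317.] b80 [460. 140. 392.] b200 [454. 101. 505.] lin [ 2.5   2.38 -0.43] tw [-2.83  1.57  0.48] step 51 9.7
3 TCP [458. 212. 333.] b80 [451. 174. 403.] b200 [440. 117. 508.] lin [ 3.58  3.47 -0.96] tw [-4.22  2.29  0.83] step 48 9.6
4 TCP [453. 252. 354.] b80 [442. 204. 417.] b200 [427. 132. 511.] lin [ 4.5   4.44 -1.66] tw [-5.58  2.96  1.25] step 45 9.5
5 TCP [449. 286. 378.] b80 [435. 229. 433.] b200 [413. 145. 515.] lin [ 5.25  5.28 -2.49] tw [-6.91  3.6   1.76] step 42 9.4
6 TCP [448. 312. 406.] b80 [429. 250. 451.] b200 [400. 155. 520.] lin [ 5.83  5.97 -3.4 ] tw [-8.21  4.19  2.37] step 38 9.3
7 TCP [447. 332. 434.] b80 [423. 265. 470.] b200 [387. 164. 524.] lin [ 6.22  6.49 -4.34] tw [-9.45  4.75  3.06] step 35 9.1
8 TCP [448. 344. 462.] b80 [418. 275. 489.] b200 [374. 171. 529.] lin [ 6.44  6.84 -5.29] tw [-10.63   5.26   3.85] step 31 9.0
9 TCP [450.
[... 1556 characters left out ...]
[298. 164. 385.] lin [-0.88  0.64  0.88] tw [-0.53 -0.57 -0.11] step 42 4.7
2 TCP [490. 147. 260.] b80 [420. 152. 300.] b200 [316. 159. 359.] lin [-1.8   1.34  1.68] tw [-1.05 -1.15 -0.21] step 42 4.7
3 TCP [497. 132. 222.] b80 [431. 139. 266.] b200 [332. 151. 332.] lin [-2.75  2.09  2.38] tw [-1.56 -1.73 -0.28] step 42 4.7
4 TCP [502. 115. 183.] b80 [439. 126. 232.] b200 [345. 143. 305.] lin [-3.75  2.89  2.97] tw [-2.06 -2.33 -0.34] step 42 4.7
5 TCP [503.  98. 145.] b80 [445. 112. 198.] b200 [357. 133. 277.] lin [-4.78  3.71  3.47] tw [-2.56 -2.94 -0.37] step 42 4.7
6 TCP [501.  80. 107.] b80 [447.  97. 163.] b200 [366. 122. 248.] lin [-5.83  4.57  3.85] tw [-3.04 -3.56 -0.39] step 42 4.7
```

```bash
python3 -m jog '[{"linear":[1,0.9,-0.1],"twist":[-1,0.6,0.15]},{"linear":[1.9,1.8,-0.3],"twist":[-2.1,1.2,0.35]},{"linear":[2.8,2.6,-0.6],"twist":[-3.2,1.7,0.6]},{"linear":[3.6,3.5,-1],"twist":[-4.2,2.3,0.8]},{"linear":[4.3,4.2,-1.5],"twist":[-5.2,2.8,1.15]},{"linear":[5,5,-2.2],"twist":[-6.3,3.3,1.5]},{"linear":[5.5,5.5,-2.8],"twist":[-7.3,3.8,1.95]},{"linear":[5.9,6,-3.5],"twist":[-8.3,4.25,2.4]},{"linear":[6.2,6.4,-4.2],"twist":[-9.2,4.65,2.95]},{"linear":[6.4,6.7,-5],"twist":[-10.1,5.05,3.5]},{"linear":[6.45,6.9,-5.6],"twist":[-11,5.4,4.1]},{"linear":[6.49,7,-6.17],"twist":[-11.74,5.74,4.74]}]' -0.4
python3 - <<'E'
from h import log
log()
from plan import *
print("j0->A");run(j0,A,14)
E
```

```text
time_s: 14.35
tool_pos: [449.1, 348.0, 489.3]
tcp_rot: [-0.088, 0.447, 0.638, 0.621]
wrist_force: [0.4, -0.2, 0.1]
width: 59.7
grip_force: 0.0
[449.1 348.  489.3] [ 0.17  0.03  2.06  1.7   0.91 -1.31]
B [ 0.2   0.55  2.39  3.77  0.61 -1.75] A [ 0.4   0.1   2.39  3.77  0.61 -1.75]
j0->A
1 TCP [458. 348. 498.] b80 [418. 280. 509.] b200 [358. 177. 526.] lin [0.02 0.38 0.08] tw [-0.87  0.09  0.76] step 12 7.0
2 TCP [466. 345. 503.] b80 [422. 279. 510.] b200 [355. 180. 520.] lin [-0.08  0.74  0.08] tw [-1.72  0.1   1.55] step 11 6.9
3 TCP [476. 339. 506.] b80 [426. 276. 509.] b200 [351. 182. 514.] lin [-0.3   1.04  0.  ] tw [-2.54  0.03  2.36] step 11 6.9
4 TCP [484. 329. 505.] b80 [430. 271. 505.] b200 [348. 183. 506.] lin [-0.63  1.28 -0.13] tw [-3.34 -0.1   3.19] step 13 6.9
5 TCP [492. 318. 501.] b80 [433. 264. 500.] b200 [344. 184. 499.] lin [-1.06  1.42 -0.33] tw [-4.11 -0.31  4.03] step 15 7.0
6 TCP [499. 304. 493.] b80 [435. 256. 492.] b200 [339. 183. 490.] lin [-1.57  1.47 -0.57] tw [-4.85 -0.58  4.89] step 17 7.0
7 TCP [504. 288. 482.] b80 [436. 246. 482.] b200 [334. 182. 481.] 
[... 238 characters left out ...]
 179. 462.] lin [-3.42  0.93 -1.57] tw [-6.88 -1.73  7.52] step 24 7.1
10 TCP [505. 238. 431.] b80 [429. 214. 439.] b200 [315. 178. 452.] lin [-4.08  0.5  -1.96] tw [-7.49 -2.21  8.41] step 26 7.1
11 TCP [499. 221. 409.] b80 [423. 203. 422.] b200 [307. 175. 441.] lin [-4.72 -0.04 -2.38] tw [-8.07 -2.73  9.3 ] step 28 7.1
12 TCP [491. 204. 386.] b80 [414. 192. 404.] b200 [299. 173. 431.] lin [-5.33 -0.7  -2.83] tw [-8.63 -3.29 10.19] step 30 7.1
13 TCP [479. 188. 361.] b80 [403. 181. 385.] b200 [289. 171. 420.] lin [-5.9  -1.45 -3.28] tw [-9.15 -3.88 11.09] step 31 7.1
14 TCP [465. 173. 336.] b80 [390. 171. 365.] b200 [279. 168. 409.] lin [-6.39 -2.3  -3.75] tw [-9.65 -4.5  11.98] step 33 7.1
```

```bash
python3 -m jog '[{"linear":[0,0.38,0.08],"twist":[-0.87,0.09,0.76]},{"linear":[-0.08,0.74,0.08],"twist":[-1.72,0.1,1.55]},{"linear":[-0.3,1.04,0],"twist":[-2.54,0.03,2.36]},{"linear":[-0.63,1.28,-0.13],"twist":[-3.34,-0.1,3.19]},{"linear":[-1.06,1.42,-0.33],"twist":[-4.11,-0.31,4.03]},{"linear":[-1.57,1.47,-0.57],"twist":[-4.85,-0.58,4.89]},{"linear":[-2.15,1.41,-0.87],"twist":[-5.56,-0.9,5.76]},{"linear":[-2.77,1.23,-1.2],"twist":[-6.23,-1.29,6.64]},{"linear":[-3.42,0.93,-1.57],"twist":[-6.88,-1.73,7.52]},{"linear":[-4.08,0.5,-1.96],"twist":[-7.49,-2.21,8.41]},{"linear":[-4.72,-0.04,-2.38],"twist":[-8.07,-2.73,9.3]},{"linear":[-5.33,-0.7,-2.83],"twist":[-8.63,-3.29,10.19]}]'
python3 - <<'E'
from h import log
log()
from plan import *
print("j0->B");run(j0,B,10)
E
```

```text
time_s: 15.35
tool_pos: [490.8, 202.9, 384.5]
tcp_rot: [-0.083, 0.783, 0.018, 0.616]
wrist_force: [0.8, 0.4, -0.4]
width: 59.6
grip_force: 0.0
[490.8 202.9 384.5] [ 0.36  0.09  2.34  3.48  0.65 -1.68]
B [ 0.2   0.55  2.39  3.77  0.61 -1.75] A [ 0.4   0.1   2.39  3.77  0.61 -1.75]
j0->B
1 TCP [500. 193. 356.] b80 [424. 183. 379.] b200 [309. 169. 413.] lin [-0.83  0.48  0.46] tw [-0.4  -0.51  0.11] step 32 3.9
2 TCP [507. 182. 327.] b80 [432. 175. 354.] b200 [320. 166. 395.] lin [-1.67  0.98  0.85] tw [-0.8  -1.01  0.22] step 32 3.9
3 TCP [513. 170. 299.] b80 [439. 167. 330.] b200 [329. 162. 377.] lin [-2.52  1.48  1.19] tw [-1.2  -1.51  0.33] step 31 3.9
4 TCP [516. 158. 270.] b80 [445. 158. 305.] b200 [337. 157. 358.] lin [-3.38  2.    1.46] tw [-1.61 -2.01  0.44] step 31 3.9
5 TCP [518. 145. 242.] b80 [449. 148. 281.] b200 [344. 152. 340.] lin [-4.25  2.52  1.67] tw [-2.03 -2.51  0.56] step 31 3.9
6 TCP [518. 133. 214.] b80 [451. 138. 257.] b200 [351. 147. 322.] lin [-5.12  3.04  1.82] tw [-2.44 -3.01  0.67] step 31 4.0
7 TCP [517. 119. 186.] b80 [452. 128. 233.] b200 [356. 141. 303.] lin [-5.99  3.56  1.91] tw [-2.86 -3.5   0.79] step 31 4.0
8 TCP [513. 106. 159.] b80 [452. 118. 209.] b200 [360. 135. 285.] lin [-6.86  4.08  1.94] tw [-3.29 -4.    0.9 ] step 30 4.0
9 TCP [508.  93. 133.] b80 [450. 107. 186.] b200 [364. 128. 266.] lin [-7.72  4.59  1.9 ] tw [-3.71 -4.49  1.02] step 30 4.0
10 TCP [501.  80. 107.] b80 [447.  97. 163.] b200 [366. 122. 248.] lin [-8.58  5.08  1.81] tw [-4.14 -4.98  1.14] step 30 4.0
```

```bash
python3 -m jog '[{"linear":[-0.8,0.5,0.17],"twist":[-0.4,-0.5,0.1]},{"linear":[-1.6,1,0.34],"twist":[-0.8,-1,0.2]},{"linear":[-2.4,1.45,0.5],"twist":[-1.2,-1.4,0.3]},{"linear":[-3.3,1.95,0.7],"twist":[-1.6,-1.9,0.4]},{"linear":[-4.1,2.4,0.86],"twist":[-2,-2.4,0.55]},{"linear":[-5,2.95,1.05],"twist":[-2.4,-2.9,0.65]},{"linear":[-5.8,3.45,1.2],"twist":[-2.8,-3.4,0.77]},{"linear":[-6.6,3.9,1.4],"twist":[-3.2,-3.85,0.88]},{"linear":[-7.5,4.45,1.6],"twist":[-3.6,-4.35,1]},{"linear":[-8.58,5.08,1.81],"twist":[-4.14,-4.98,1.14]},{"linear":[-8.58,5.08,1.81],"twist":[-4.14,-4.98,1.14]},{"linear":[-8.58,5.08,1.81],"twist":[-4.14,-4.98,1.14]}]'
python3 - <<'E'
from plan import *
log()
for b in(85,40,0): goal(*knobpose(-.3,45,-1,b))
goal(*knobpose(-.4,45,-1,0))
s=optics.camera("scene"); t=optics.camera("top")
m,n,e=fit=None,None,None
from edges import fit
m,n,e=fit(s,[430,-105.3,166],[660,-105.3,166],166,-1,half=2.5,n=80); print("strip",m,n,round(e,2),np.polyval(m,550))
cv2.imwrite("pics/st.png",np.hstack([cv2.resize(s["color"][170:290,190:310],(400,400),interpolation=cv2.INTER_CUBIC),cv2.resize(t["color"][180:300,240:360],(400,400),interpolation=cv2.INTER_CUBIC)]))
E
```

```text
time_s: 16.35
tool_pos: [503.0, 79.9, 107.4]
tcp_rot: [0.057, 0.913, -0.136, 0.38]
wrist_force: [-0.1, 0.2, 1.1]
width: 59.5
grip_force: 0.0
B [ 0.2   0.55  2.39  3.77  0.61 -1.75] A [ 0.4   0.1   2.39  3.77  0.61 -1.75]
[503.   79.9 107.4] [ 0.2   0.55  2.38  3.77  0.61 -1.75]
linear [-0.06  0.02 -0.03] twist [-0.02 -0.03  0.04] |mm| 2.2 deg 0.3
linear [-0.07  0.03  1.47] twist [-0.02 -0.03  0.04] |mm| 44.2 deg 0.3
linear [-0.07  0.03  2.8 ] twist [-0.02 -0.03  0.04] |mm| 84.2 deg 0.3
linear [-0.07  0.07  2.8 ] twist [-0.7  -0.03  0.72] |mm| 84.1 deg 6.0
strip [   0.   -105.87] 67 0.13 -105.15699307093173
```

View pics/st.png

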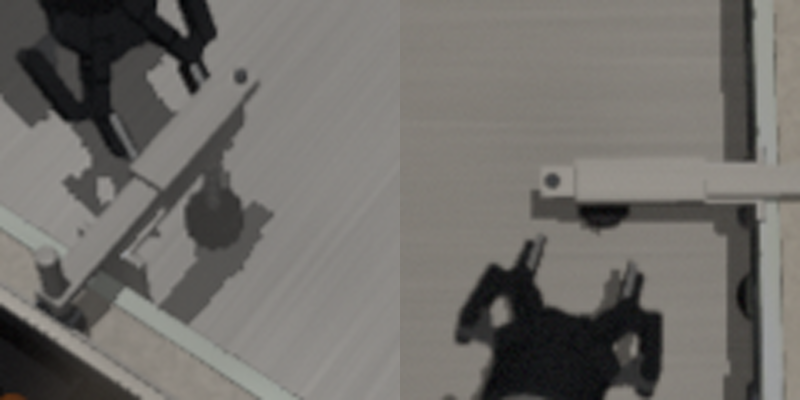

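The strip still stands at y ≈ -105.2 (lane ≈ 183.3 mm). In the top crop the open fingers, at (535,245) and (635,270), straddle the line to the knob at (603,212). I'll approach along the tool axis to yaw -0.4 and grip.

```bash
python3 -m jog '[{"linear":[-0.05,0.03,0.5],"twist":[-0.3,0,0.3]},{"linear":[-0.07,0.05,1],"twist":[-0.7,0,0.7]},{"linear":[-0.07,0.07,1.5],"twist":[-0.7,0,0.72]},{"linear":[-0.07,0.07,2],"twist":[-0.7,0,0.72]},{"linear":[-0.07,0.07,2.5],"twist":[-0.7,0,0.72]},{"linear":[-0.07,0.07,2.9],"twist":[-0.7,0,0.72]},{"linear":[-0.07,0.07,2.9],"twist":[-0.7,0,0.72]},{"linear":[-0.07,0.07,2.9],"twist":[-0.7,0,0.72]}]'
python3 -c "
from fk import *
log(); s=st(); print(s['wrist_force'],s['wrist_torque']); goal(*knobpose(-.4,45,-1,-3))"
```

```text
time_s: 17.12
tool_pos: [559.8, 60.6, 46.2]
tcp_rot: [0.076, 0.904, -0.184, 0.377]
wrist_force: [-0.5, 0.1, -1.2]
width: 59.8
grip_force: 0.0
[559.8  60.6  46.2] [ 0.16  0.72  2.26  3.81  0.66 -1.71]
[-0.51920904  0.10432449 -1.16727932] [ 0.11044778  0.34020751 -0.02910675]
linear [-0.036  0.019  0.046] twist [-0.007 -0.049 -0.012] |mm| 1.8 deg 0.3
```

```bash
python3 -m jog '[{"linear":[0,0,0],"twist":[0,0,0]},{"linear":[0,0,0],"twist":[0,0,0]},{"linear":[0,0,0],"twist":[0,0,0]},{"linear":[0,0,0],"twist":[0,0,0]},{"linear":[0,0,0],"twist":[0,0,0]},{"linear":[0,0,0],"twist":[0,0,0]},{"linear":[0,0,0],"twist":[0,0,0]}]' 1 70
cat > tq.py <<'E'
from fk import *
np.set_printoptions(precision=3,suppress=True)
s=st(); F,M,x=map(np.array,(s["wrist_force"],s["wrist_torque"],s["tool_pos"]))
q=s["tcp_rot"]; Z=R.from_quat([q[1],q[2],q[3],q[0]]).apply([0,0,1]); psi=np.arctan2(Z[1],Z[0])
K=np.array([545.5,66,60])
print("psi %.3f"%psi,"F",F,"M",M,"Mz@tcp->knob",M[2]+np.cross((x-K)/1000,F)[2],"@wrist", M[2]+np.cross((x-255*Z-K)/1000,F)[2],"grip",s["grip_force"],s["width"],"x",x)
E
python3 tq.py
```

```text
time_s: 17.7
tool_pos: [559.3, 60.5, 46.5]
tcp_rot: [0.076, 0.904, -0.184, 0.378]
wrist_force: [-5.9, -0.3, 8.0]
width: 37.4
grip_force: 68.9
psi -0.399 F [-5.854 -0.263  8.005] M [-0.227  0.212 -0.292] Mz@tcp->knob -0.3279553016816917 @wrist 0.12854471632023096 grip 68.89988780021667 37.38956541348664 x [559.307  60.514  46.468]
```

Run:
```python
from fk import *
np.set_printoptions(precision=3,suppress=True)
x0,R0=knobpose(-.4,45,-1,-3)
for sg in(1,-1):
  for f in np.array([.05,.1,.15,.2,.3,.4,.5,.6,.7,.8])*sg:
    x,M=knobpose(-.4+f,45,-1,-3); x=x+[0,0,3*f]
    print(round(f,2),"lin",R0.inv().apply(x-x0)/30,"tw",np.degrees((R0.inv()*M).as_rotvec())/6)
```

```text
0.05 lin [ 0.003 -0.026 -0.004] tw [ 0.338  0.    -0.338]
0.1 lin [ 0.005 -0.052 -0.009] tw [ 0.675  0.    -0.675]
0.15 lin [ 0.006 -0.077 -0.015] tw [ 1.013 -0.    -1.013]
0.2 lin [ 0.007 -0.103 -0.021] tw [ 1.35  0.   -1.35]
0.3 lin [ 0.005 -0.153 -0.038] tw [ 2.026  0.    -2.026]
0.4 lin [-0.001 -0.202 -0.057] tw [ 2.701  0.    -2.701]
0.5 lin [-0.01  -0.249 -0.08 ] tw [ 3.376  0.    -3.376]
0.6 lin [-0.022 -0.293 -0.106] tw [ 4.051  0.    -4.051]
0.7 lin [-0.037 -0.334 -0.136] tw [ 4.727  0.    -4.727]
0.8 lin [-0.055 -0.372 -0.168] tw [ 5.402  0.    -5.402]
-0.05 lin [-0.004  0.026  0.003] tw [-0.338 -0.     0.338]
-0.1 lin [-0.009  0.052  0.005] tw [-0.675 -0.     0.675]
-0.15 lin [-0.015  0.077  0.006] tw [-1.013 -0.     1.013]
-0.2 lin [-0.021  0.103  0.007] tw [-1.35  0.    1.35]
-0.3 lin [-0.038  0.153  0.005] tw [-2.026  0.     2.026]
-0.4 lin [-0.057  0.202 -0.001] tw [-2.701 -0.     2.701]
-0.5 lin [-0.08   0.249 -0.01 ] tw [-3.376 -0.     3.376]
-0.6 lin [-0.106  0.293 -0.022] tw [-4.051  0.     4.051]
-0.7 lin [-0.136  0.334 -0.037] tw [-4.727  0.     4.727]
-0.8 lin [-0.168  0.372 -0.055] tw [-5.402  0.     5.402]
```

First 0.1 rad, then torque, then the next 0.1.

```bash
python3 -m jog '[{"linear":[0.003,-0.026,-0.004],"twist":[0.338,0,-0.338]},{"linear":[0.005,-0.052,-0.009],"twist":[0.675,0,-0.675]},{"linear":[0.005,-0.052,-0.009],"twist":[0.675,0,-0.675]},{"linear":[0.005,-0.052,-0.009],"twist":[0.675,0,-0.675]}]' >/dev/null; python3 tq.py
python3 -m jog '[{"linear":[0.003,-0.026,-0.004],"twist":[0.338,0,-0.338]},{"linear":[0.005,-0.052,-0.009],"twist":[0.675,0,-0.675]},{"linear":[0.005,-0.052,-0.009],"twist":[0.675,0,-0.675]},{"linear":[0.005,-0.052,-0.009],"twist":[0.675,0,-0.675]}]' >/dev/null; python3 tq.py
```

```text
psi -0.299 F [-6.163  1.974  8.234] M [-0.031  0.065  0.11 ] Mz@tcp->knob 0.1132264282636621 @wrist 0.10033846820028172 grip 69.96637344360352 37.42169916321322 x [559.835  62.     46.775]
psi -0.200 F [-5.857  2.281  8.144] M [0.03 0.05 0.1 ] Mz@tcp->knob 0.11903576243584083 @wrist -0.07583436228211327 grip 70.28964042663574 37.176263801937495 x [560.22   63.525  47.087]
```

```bash
for i in 1 2; do :; done; python3 -m jog '[{"linear":[0.003,-0.026,-0.004],"twist":[0.338,0,-0.338]},{"linear":[0.005,-0.052,-0.009],"twist":[0.675,0,-0.675]},{"linear":[0.005,-0.052,-0.009],"twist":[0.675,0,-0.675]},{"linear":[0.005,-0.052,-0.009],"twist":[0.675,0,-0.675]}]' >/dev/null; python3 tq.py
python3 -m jog '[{"linear":[0.003,-0.026,-0.004],"twist":[0.338,0,-0.338]},{"linear":[0.005,-0.052,-0.009],"twist":[0.675,0,-0.675]},{"linear":[0.005,-0.052,-0.009],"twist":[0.675,0,-0.675]},{"linear":[0.005,-0.052,-0.009],"twist":[0.675,0,-0.675]}]' >/dev/null; python3 tq.py
```

```text
psi -0.100 F [-6.711  0.423  8.228] M [0.146 0.097 0.102] Mz@tcp->knob 0.10265223466380191 @wrist 0.14787043473456699 grip 70.49566626548767 37.614502994490735 x [560.468  65.08   47.393]
psi -0.001 F [-5.738  1.359  8.167] M [0.194 0.081 0.178] Mz@tcp->knob 0.2018645142630341 @wrist -0.04388560613735018 grip 70.59429287910461 37.69011639105998 x [560.536  66.642  47.684]
```

```bash
cat >> tq.py <<'E'
L=[]
for _ in range(3):
    optics.camera("top"); s=st(); L.append(np.r_[s["wrist_torque"],s["wrist_force"]])
print("   settled",np.mean(L,0),"sd",np.std(L,0)[:3])
E
python3 tq.py | tail -1
python3 -m jog '[{"linear":[0.0015,-0.013,-0.002],"twist":[0.169,0,-0.169]},{"linear":[0.003,-0.026,-0.004],"twist":[0.338,0,-0.338]},{"linear":[0.004,-0.039,-0.006],"twist":[0.507,0,-0.507]},{"linear":[0.005,-0.052,-0.009],"twist":[0.675,0,-0.675]}]' >/dev/null; python3 tq.py
```

```text
settled [-0.002  0.089  0.034 -5.81  -1.295  8.906] sd [0.039 0.015 0.043]
psi 0.099 F [-6.117 -0.714  7.963] M [ 0.112  0.087 -0.447] Mz@tcp->knob -0.4441597056521792 @wrist -0.4248803491667751 grip 70.54556608200073 37.5159164275753 x [560.447  68.228  47.953]
   settled [ 0.398  0.078  0.059 -5.991  2.088  8.358] sd [0.154 0.006 0.064]
```

Reading at the end of a moving row gives 0.45 N m, which is the free drag. So 0.5 rad turned and no contact yet.

```bash
sed -i '/^L=\[\]/,$d' tq.py; J='python3 -m jog'; python3 -m jog '[{"linear":[0.0015,-0.013,-0.002],"twist":[0.169,0,-0.169]},{"linear":[0.003,-0.026,-0.004],"twist":[0.338,0,-0.338]},{"linear":[0.004,-0.039,-0.006],"twist":[0.507,0,-0.507]},{"linear":[0.005,-0.052,-0.009],"twist":[0.675,0,-0.675]}]' >/dev/null; python3 tq.py
python3 -m jog '[{"linear":[0.0015,-0.013,-0.002],"twist":[0.169,0,-0.169]},{"linear":[0.003,-0.026,-0.004],"twist":[0.338,0,-0.338]},{"linear":[0.004,-0.039,-0.006],"twist":[0.507,0,-0.507]},{"linear":[0.005,-0.052,-0.009],"twist":[0.675,0,-0.675]}]' >/dev/null; python3 tq.py
```

```text
psi 0.198 F [-5.433 -0.528  7.514] M [ 0.153  0.046 -0.432] Mz@tcp->knob -0.41940273835120473 @wrist -0.5195389932912391 grip 70.44053792953491 37.47099534734158 x [560.188  69.781  48.249]
psi 0.298 F [-4.848 -0.267  8.491] M [ 0.205  0.142 -0.388] Mz@tcp->knob -0.36592824383698325 @wrist -0.5775189237537994 grip 70.45335173606873 37.28566318268289 x [559.838  71.318  48.551]
```

```bash
python3 -m jog '[{"linear":[0.0015,-0.013,-0.002],"twist":[0.169,0,-0.169]},{"linear":[0.003,-0.026,-0.004],"twist":[0.338,0,-0.338]},{"linear":[0.004,-0.039,-0.006],"twist":[0.507,0,-0.507]},{"linear":[0.005,-0.052,-0.009],"twist":[0.675,0,-0.675]}]'; python3 tq.py
```

```text
time_s: 20.67
tool_pos: [559.3, 72.8, 48.8]
tcp_rot: [-0.075, 0.905, 0.184, 0.377]
wrist_force: [-5.6, -1.1, 8.8]
width: 37.7
grip_force: 70.5
psi 0.397 F [-5.586 -1.073  8.849] M [ 0.35   0.123 -0.355] Mz@tcp->knob -0.3322762733766172 @wrist -0.5446483467827682 grip 70.47973036766052 37.68564576034066 x [559.304  72.777  48.846]
```

```bash
python3 -m jog '[{"linear":[0,0,0],"twist":[0,0,0]},{"linear":[0,0,0],"twist":[0,0,0]},{"linear":[0,0,0],"twist":[0,0,0]},{"linear":[-0.009,0.052,0.005],"twist":[-0.675,0,0.675]},{"linear":[-0.021,0.103,0.007],"twist":[-1.35,0,1.35]},{"linear":[-0.038,0.153,0.005],"twist":[-2.026,0,2.026]},{"linear":[-0.057,0.202,0],"twist":[-2.7,0,2.7]},{"linear":[-0.08,0.249,-0.01],"twist":[-3.376,0,3.376]},{"linear":[-0.106,0.293,-0.022],"twist":[-4.05,0,4.05]},{"linear":[-0.136,0.334,-0.037],"twist":[-4.727,0,4.727]},{"linear":[-0.168,0.372,-0.055],"twist":[-5.4,0,5.4]},{"linear":[-0.168,0.372,-0.055],"twist":[-5.4,0,5.4]}]' -0.4 70; python3 tq.py
python3 -m jog '[{"linear":[-0.03,0,-0.03],"twist":[0,0,0]},{"linear":[-0.03,0,-0.03],"twist":[0,0,0]},{"linear":[-0.03,0,-0.03],"twist":[0,0,0]},{"linear":[-0.03,0,-0.03],"twist":[0,0,0]},{"linear":[-0.03,0,-0.03],"twist":[0,0,0]},{"linear":[-0.03,0,-0.03],"twist":[0,0,0]},{"linear":[-0.03,0,-0.03],"twist":[0,0,0]}]' 1 70; python3 tq.py
```

```text
time_s: 21.67
tool_pos: [559.9, 61.6, 45.4]
tcp_rot: [0.077, 0.904, -0.186, 0.377]
wrist_force: [-0.0, 0.3, 0.7]
width: 59.8
grip_force: 0.0
psi -0.404 F [-0.035  0.272  0.736] M [0.094 0.283 0.012] Mz@tcp->knob 0.01609781654342314 @wrist -0.026757813685238517 grip 0.0 59.825010899448436 x [559.947  61.642  45.425]
time_s: 22.25
tool_pos: [558.0, 61.0, 45.5]
tcp_rot: [0.076, 0.905, -0.182, 0.377]
wrist_force: [-6.2, 7.6, 8.3]
width: 37.5
grip_force: 68.6
psi -0.396 F [-6.233  7.65   8.259] M [0.459 0.259 0.328] Mz@tcp->knob 0.39201407264318133 @wrist -0.44939352878061006 grip 68.59389781951904 37.54592669657054 x [557.994  60.98   45.503]
```

```bash
python3 -m jog '[{"linear":[0.0015,-0.013,-0.002],"twist":[0.169,0,-0.169]},{"linear":[0.003,-0.026,-0.004],"twist":[0.338,0,-0.338]},{"linear":[0.004,-0.039,-0.006],"twist":[0.507,0,-0.507]},{"linear":[0.005,-0.052,-0.009],"twist":[0.675,0,-0.675]}]'>/dev/null; python3 tq.py
python3 -m jog '[{"linear":[0.0015,-0.013,-0.002],"twist":[0.169,0,-0.169]},{"linear":[0.003,-0.026,-0.004],"twist":[0.338,0,-0.338]},{"linear":[0.004,-0.039,-0.006],"twist":[0.507,0,-0.507]},{"linear":[0.005,-0.052,-0.009],"twist":[0.675,0,-0.675]}]'>/dev/null; python3 tq.py
```

```text
psi -0.296 F [-4.469  4.947  6.386] M [ 0.234  0.257 -0.128] Mz@tcp->knob -0.07994424783988384 @wrist -0.7002956376942098 grip 68.83830785751343 37.33418755843114 x [558.487  62.343  45.799]
psi -0.197 F [-4.936  4.059  5.9  ] M [ 0.11   0.203 -0.268] Mz@tcp->knob -0.22457202715326996 @wrist -0.7704256512357011 grip 68.97497892379761 37.78071714232621 x [558.831  63.768  46.14 ]
```

```bash
for k in 1 2; do :; done; python3 -m jog '[{"linear":[0.0015,-0.013,-0.002],"twist":[0.169,0,-0.169]},{"linear":[0.003,-0.026,-0.004],"twist":[0.338,0,-0.338]}]'>/dev/null; python3 tq.py
python3 -m jog '[{"linear":[0.0015,-0.013,-0.002],"twist":[0.169,0,-0.169]},{"linear":[0.003,-0.026,-0.004],"twist":[0.338,0,-0.338]}]'>/dev/null; python3 tq.py
```

```text
psi -0.147 F [-4.379  2.98   5.858] M [ 0.09   0.136 -0.402] Mz@tcp->knob -0.36842322261083055 @wrist -0.785745783488313 grip 69.01078462600708 37.66511448678648 x [558.916  64.473  46.232]
psi -0.097 F [-3.904  1.592  5.625] M [ 0.009  0.126 -0.457] Mz@tcp->knob -0.43864291259887506 @wrist -0.6568811888109348 grip 69.06495451927185 37.75500977727137 x [558.997  65.215  46.403]
```

```bash
sed -i 's/@wrist"/@90",M[2]+np.cross((x-90*Z-K)\/1000,F)[2],"@wrist"/' tq.py
python3 -m jog '[{"linear":[0.0015,-0.013,-0.002],"twist":[0.169,0,-0.169]},{"linear":[0.003,-0.026,-0.004],"twist":[0.338,0,-0.338]}]'>/dev/null; python3 tq.py
python3 -m jog '[{"linear":[0.0015,-0.013,-0.002],"twist":[0.169,0,-0.169]},{"linear":[0.003,-0.026,-0.004],"twist":[0.338,0,-0.338]}]'>/dev/null; python3 tq.py
```

```text
psi -0.048 F [-3.8    1.705  4.452] M [-0.004  0.1   -0.61 ] Mz@tcp->knob -0.5868488947531866 @90 -0.6840663213395202 @wrist -0.8622982700811317 grip 69.11589860916138 37.74104909019445 x [559.06   65.907  46.54 ]
psi 0.002 F [-3.061  0.544  5.17 ] M [-0.061  0.159 -0.687] Mz@tcp->knob -0.6779789769577493 @90 -0.7131672574597896 @wrist -0.7776791050468634 grip 69.16070938110352 37.41148166207835 x [559.087  66.645  46.693]
```

```bash
python3 -m jog '[{"linear":[0.001,-0.01,-0.002],"twist":[0.135,0,-0.135]}]'>/dev/null; python3 tq.py
python3 -m jog '[{"linear":[0,0,0],"twist":[0,0,0]},{"linear":[0,0,0],"twist":[0,0,0]},{"linear":[0,0,0],"twist":[0,0,0]}]'>/dev/null; python3 tq.py
```

```text
psi 0.022 F [-3.062  1.834  4.598] M [ 0.017  0.133 -0.577] Mz@tcp->knob -0.5489113521446481 @90 -0.6703222081579612 @wrist -0.8929087775157017 grip 69.19304966926575 37.426157772608896 x [559.065  66.908  46.759]
psi 0.021 F [-3.963  0.947  5.591] M [-0.019  0.179 -0.384] Mz@tcp->knob -0.3671001414906385 @90 -0.4329333581266781 @wrist -0.553627588626084 grip 69.43997740745544 37.50808504836433 x [559.085  66.926  46.768]
```

Torque came up to about 0.7 N m against 0.43–0.45 free, i.e. roughly 0.25 N m above drag (≈ 85 N), which is firm without forcing. Release, back off and verify.

```bash
python3 -m jog '[{"linear":[0,0,0],"twist":[0,0,0]},{"linear":[0,0,0],"twist":[0,0,0]},{"linear":[0,0,0],"twist":[0,0,0]},{"linear":[0,0,0],"twist":[0,0,0]},{"linear":[0,0,-0.5],"twist":[0,0,0]},{"linear":[0,0,-1],"twist":[0,0,0]},{"linear":[0,0,-1.6],"twist":[0,0,0]},{"linear":[0,0,-2.2],"twist":[0,0,0]},{"linear":[0,0,-2.8],"twist":[0,0,0]},{"linear":[0,0,-2.8],"twist":[0,0,0]},{"linear":[0,0,-2.8],"twist":[0,0,0]}]' -0.4
python3 - <<'E'
from edges import *
s=optics.camera("scene"); t=optics.camera("top"); print(r.read_state()["time_s"],r.read_state()["wrist_force"])
m,n,e=fit(s,[430,-105.3,166],[660,-105.3,166],166,-1,half=2.5,n=80); print("strip",n,round(e,2),np.polyval(m,550))
a=cv2.imread("pics/scene0.png").astype(int)-s["color"]; print("box region diff",np.abs(a[330:380,120:230]).mean())
cv2.imwrite("pics/end.png",cv2.resize(s["color"],(800,600)))
E
```

```text
time_s: 24.83
tool_pos: [500.5, 66.2, 106.2]
tcp_rot: [-0.003, 0.923, 0.009, 0.385]
wrist_force: [-0.9, -0.2, -0.0]
width: 59.6
grip_force: 0.0
24.9333 [ 0.44848785  0.28977448 -0.72368316]
strip 71 0.13 -105.10322715715247
box region diff 9.189030303030304
```

View pics/end.png

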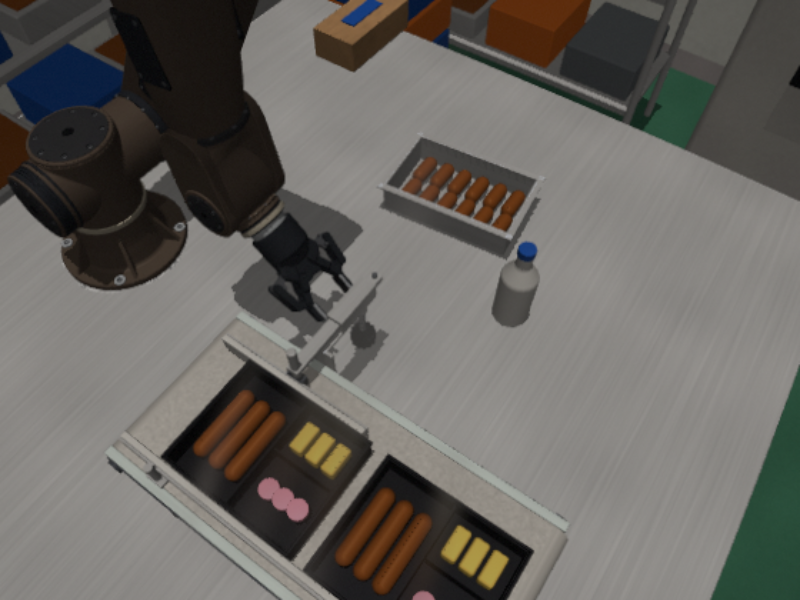

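```bash
python3 -c "
from rig import r
print(r.close_job())"
```

```text
the job is handed in; nothing more can be done
None
```

The job is handed in with no verdict returned: the camera puts the lane at about 183.3 mm (about 3 mm of play) and the clamp torque reads about 0.25 N m above free drag (roughly 85 N, not measured directly); boxes, pan and bottle look unmoved.

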